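Pack the candle gift box and leave the look-alikes

ROBOT

A 6-joint arm with a two-finger parallel gripper is mounted at the origin on a cart in front of the work surface, level with it; the furniture and walls round the work are solid. World frame = base frame: x ahead of the robot, y to its left, z up, the work surface at z = 0. Lengths are in m, angles in degrees, forces in N, time in s.
With the tool pointing down it reaches from about 0.4 to 0.825 m from the base axis. Payload 7 kg.
Tool frame: the origin (TCP) lies midway between the tips of the shut fingers; the grasp point (between the pads) lies 19 mm behind it (ctrl.hold_point_z is the distance from the TCP to the grasp point, in m); z points along the fingers, y is the line along which they close (so a half turn about z gives the same grasp; the last joint's range is limited). The gripper opens to 88 mm and grips with 3 to 60 N. Pads are 19 mm wide; open, the fingers measure 130 mm over their backs; the gripper's body (78 mm by 193 mm) begins 47 mm behind the grasp point.
Start: joints at [-57.978, 20.546, 0.682, 0, -70.136, -16.507], TCP at [0.181, -0.65, 0.227] pointing down, gripper open.
Joint ranges: [-176.03, 176.03], [-82.01, 121.73], [-58.28, 71.71], [-173.87, 95.51], [-174.79, -0.11], [-173.66, 173.66]. Speed limits (degrees/s): [136.94, 136.94, 172.46, 180, 180, 180].

INTERFACE

Orientations are given as [roll, pitch, yaw] about the fixed x, y, z axes, in that order (R = Rz(yaw) Ry(pitch) Rx(roll)).
In Python, from plant import ctrl gives the robot as it stands.
- The arm moves only by the tool apply_moves, never from a script. Its argument "deltas" is a list of rows, each an object with "fingers": the finger opening in mm, from 0 to 87.6; "delta_pos": the shift along the tool's x, y, z in mm, a list of three; "angular": the turn, a rotation vector about the tool's x, y, z in degrees, a list of three. A call has 1 to 10 rows; each row is the pose to reach, as a shift and turn from the pose commanded when the call began, along the tool's axes at that moment; what a row does not reach only later rows make up. A row lasts 1/10 s, in which the tool goes at most 50 mm and 8.59 degrees, less where a joint would pass 70% of its speed; a pose out of reach is approached as far as the arm can. A call with a gripper value outside its range is refused whole. The fingers move at their own pace and stop on an object; the grip force is fixed at half the most. Time passes only in rows, so rows that repeat a pose let the fingers close. It gives the time, the measured TCP pose, the force, the opening and the grip force at its end, in the units of the state.
- ctrl.get_obs(): the state, without advancing time (a new reading comes with each control period).
- ctrl.snapshot(name): name is "scene" or "top"; returns the picture (420x560x3 uint8, red, green, blue); there is no depth.
- ctrl.camera_params(name): a dict with "fx", "fy", "cx", "cy" (pixels), "cam_to_world" (4x4, takes a point from camera to world coordinates). Camera axes: x right, y up, looking along -z (the intrinsics and any distortion apply to the point x, -y, -z); pixel columns grow to the right and rows downward; lengths in m; the calibration is good to about 2 mm. A picture is of the moment at which its call begins. camera_params takes no time and is no camera call.
- ctrl.close_job(): hands the job in; it is judged then, once.
The state is a dict: "clock": time; "joint_pos": joint angles; "qvel": joint speeds; "tau": joint torques, N m; "tool_pos": TCP position; "orientation": TCP orientation; "force": force on the tool from outside, world axes, zero at the start; "moment": the same for the moment, N m; "opening": finger opening in m; "gripper_force": force on a finger pad.
Only numpy, scipy, OpenCV 4.12 (cv2) and the standard library are available. Lean on these libraries where they do the work, as an engineer would, in place of code of your own. Each camera call takes 0.05 s, during which the arm holds its last target. There are 200 camera calls.

TASK

Pack the gift set into the fitted wooden box: the shorter of the two cream ribbed pillar candles, the four-lobed candle, the smaller of the two cream shell candles and the dropper bottle that stands among them, each set upright and fully down in the cut-out shaped for it. Turn the pillar and the four-lobed candle so that the paper tags on their tops point to the front of the box, the side with the brass card frame. Leave the taller ribbed pillar and the larger shell standing where they are, and tip nothing over.

Things in the scene. Friction and masses are not known exactly. Their poses are not given: they have to be found in the camera images.
- short_pillar_mid (a point): The shorter cream ribbed pillar candle (belongs to the set): upright cylinder, diameter 66 mm, 95 mm high, about 0.3 kg. A wick knot and a flat paper tag on top reach 14 mm higher; the tag sticks out sideways over the edge. The point is the centre, half-way up (47.5 mm over its underside); x points along the tag, z up.
- clover_mid (a point): The cream four-lobed pillar candle (belongs to the set), 63 mm across opposite lobes, 135 mm high (148 with the wick knot), about 0.4 kg. A paper tag on top sticks out over the edge. The point is the centre, half-way up (67.5 mm over its underside); x and y run along the lobes, x along the lobe under the tag (the tag is 14 degrees further counterclockwise from above), z up.
- small_shell_mid (a point): The smaller cream scallop shell candle (of the set): 52 mm thick (x), 78 mm long (y), 34 mm high (46 with knot), 0.06 kg, on a flat foot. It leans to its +x side: x -26 to 14 at the foot, about 0 to 25 near the top. Grip it low along x; it may then tip up to 15 degrees in the grip, and settles flat when lowered to touch and let go. Point: its middle, 17 mm over its underside; z up.
- bottle_mid (a point): Amber dropper bottle (belongs to the set): body 34 mm in diameter and 68 mm high, black dropper cap of 22 mm above it to 105 mm, about 0.08 kg, standing. The point is on its axis, 34 mm over its underside; z up. It may face any way.
- taller_pillar_mid (a point): LOOK-ALIKE, to be left alone: the taller cream ribbed pillar candle, diameter 66 mm, 125 mm high (139 with its knot), loose. The point is on its axis, 62.5 mm over its underside; z up.
- big_shell_mid (a point): LOOK-ALIKE, to be left alone: the larger cream scallop shell candle, 72 mm thick (x), 108 mm long (y), 47 mm high (59 with its knot), loose. The point is at its middle, 23.5 mm over its underside; z up.
- round_insert_front (a point): Insert with the large round well for the ribbed pillar: 77 mm in diameter, 24 mm deep. Fixed grey block 107 mm square, one of four side by side in the box, which swap places; tops 34 mm over the table, box wall 8 mm higher. Point: middle of the front edge (brass-frame side, towards the robot) of its top. x to the back, y left, z up; the cut-out's centre is 54 mm along +x.
- clover_insert_front (a point): Insert with the four-lobed well: 76 mm across (lobes along x and y), 24 mm deep. Fixed grey block 107 mm square, one of four side by side in the box, which swap places; tops 34 mm over the table, box wall 8 mm higher. Point: middle of the front edge (brass-frame side, towards the robot) of its top. x to the back, y left, z up; the cut-out's centre is 54 mm along +x.
- shell_insert_front (a point): Insert for the shell: recess 62 (x) by 90 mm (y), 8 mm deep, with 46 mm wide finger reliefs front and back. Fixed grey block 107 mm square, one of four side by side in the box, which swap places; tops 34 mm over the table, box wall 8 mm higher. Point: middle of the front edge (brass-frame side, towards the robot) of its top. x to the back, y left, z up; the cut-out's centre is 54 mm along +x.
- small_insert_front (a point): Insert with the small round well for the bottle: 45 mm in diameter, 24 mm deep. Fixed grey block 107 mm square, one of four side by side in the box, which swap places; tops 34 mm over the table, box wall 8 mm higher. Point: middle of the front edge (brass-frame side, towards the robot) of its top. x to the back, y left, z up; the cut-out's centre is 54 mm along +x.
There are look-alikes about, which are no part of the job. Leave any green or red look-alike of the part that bears small_shell_mid alone.

How it is judged (in metres and radians):
At the end, for the whole second after the job is handed in: the four things of the set are at rest, upright (0.1 rad), each in its own cut-out, centred within 12 mm and fully down (4 mm); both tags point to the box's front (within about 30 degrees); the taller pillar and larger shell are upright, within 25 mm of their starts (x of short_pillar_mid in the frame of round_insert_front between 0.042 and 0.066 m and y of short_pillar_mid in the frame of round_insert_front between -0.012 and 0.012 m and z of short_pillar_mid in the frame of round_insert_front between 0.0195 and 0.0275 m and angle between each of short_pillar_mid, clover_mid, small_shell_mid, bottle_mid, taller_pillar_mid, big_shell_mid's own z axis and vertical below 0.1 rad and linear speed of each of short_pillar, clover, small_shell, bottle below 0.02 m/s and x of clover_mid in the frame of clover_insert_front between 0.042 and 0.066 m and y of clover_mid in the frame of clover_insert_front between -0.012 and 0.012 m and z of clover_mid in the frame of clover_insert_front between 0.0395 and 0.0475 m and x of small_shell_mid in the frame of shell_insert_front between 0.042 and 0.066 m and y of small_shell_mid in the frame of shell_insert_front between -0.012 and 0.012 m and z of small_shell_mid in the frame of shell_insert_front between 0.005 and 0.013 m and x of bottle_mid in the frame of small_insert_front between 0.042 and 0.066 m and y of bottle_mid in the frame of small_insert_front between -0.012 and 0.012 m and z of bottle_mid in the frame of small_insert_front between 0.006 and 0.014 m and x of round_insert_front in the frame of short_pillar_mid above 0.042 m and x of clover_insert_front in the frame of clover_mid above 0.042 m and distance of each of taller_pillar_mid, big_shell_mid from where it was at the start of the episode below 0.025 m); the robot touches nothing.
It fails at once if the taller ribbed pillar or the larger shell is shifted by more than 25 mm or tipped (distance of any of taller_pillar_mid, big_shell_mid from where it was at the start of the episode above 0.025 m or angle between any of taller_pillar_mid, big_shell_mid's own z axis and vertical above 0.35 rad).
It fails at once if a candle or the bottle of the set is tipped over (tilted more than 45 degrees) (angle between any of short_pillar_mid, clover_mid, small_shell_mid, bottle_mid's own z axis and vertical above 0.785 rad).
It also fails if it takes over 112 s, if anything falls off the work surface, if the arm or the gripper's body presses on something with over 40 N, if the wrist force passes 120 N, or if a joint passes its speed limit or range.

## Working session

There is one attempt and no reset: what is moved stays moved. The work goes in short steps, Python scripts to look and compute and a tool call to move; the robot and the scene stay as the last step left them, time stands still between calls to the robot, and variables do not carry over. Pictures are saved under pics/ and viewed, at most 14 in all, crops included, and the job is handed in when it is done.

Besides the shell and the picture viewer there is one more tool, called after "Call:" as name(argument=value, ...) on one line, values as JSON. apply_moves: Moves the arm, as the interface text tells. Its arguments: {"type":"object","properties":{"deltas":{"type":"array"}},"required":["deltas"]}

```bash
mkdir -p pics; ls
python3 - <<'E'
from plant import ctrl
import cv2,numpy as np
np.set_printoptions(precision=4,suppress=True)
for n in("scene","top"):
    im=ctrl.snapshot(n); cv2.imwrite(f"pics/{n}0.png",im[:,:,::-1])
    p=ctrl.camera_params(n); print(n,p)
o=ctrl.get_obs(); print(o, ctrl.hold_point_z)
E
```

```text
pics
scene {'fx': 380.4034731028769, 'fy': 380.4034731028769, 'cx': 277.31894490610534, 'cy': 204.98388983367573, 'cam_to_world': array([[-0.8797,  0.2264, -0.4181,  0.1752],
       [-0.4751, -0.4528,  0.7545,  0.5851],
       [-0.0185,  0.8624,  0.5059,  0.5275],
       [ 0.    ,  0.    ,  0.    ,  1.    ]])}
top {'fx': 397.96085254912015, 'fy': 397.96085254912015, 'cx': 281.5972724000759, 'cy': 208.43660540962932, 'cam_to_world': array([[ 0.1331,  0.9694, -0.2063,  0.3548],
       [-0.9911,  0.1308, -0.0253, -0.0715],
       [ 0.0025,  0.2078,  0.9782,  1.0028],
       [ 0.    ,  0.    ,  0.    ,  1.    ]])}
{'clock': 0.1, 'joint_pos': array([-57.9774,  20.5862,   0.6389,  -0.0158, -70.1348, -16.5054]), 'qvel': array([-0.0533, -0.1146,  0.1102,  0.0551,  0.0155, -0.0904]), 'tau': array([ -0.0005, -58.4161,  29.3754,   7.0155,   0.0103,  -0.0001]), 'tool_pos': array([ 0.1804, -0.65  ,  0.2257]), 'orientation': array([ 179.9171,   -0.0091, -164.4882]), 'force': array([-0.4582,  0.4161, -0.4296]), 'moment': array([ 0.0214, -0.0476,  0.0234]), 'gripper_force': 0.0, 'opening': 0.0874767642280911} 0.0188
```

View pics/scene0.png

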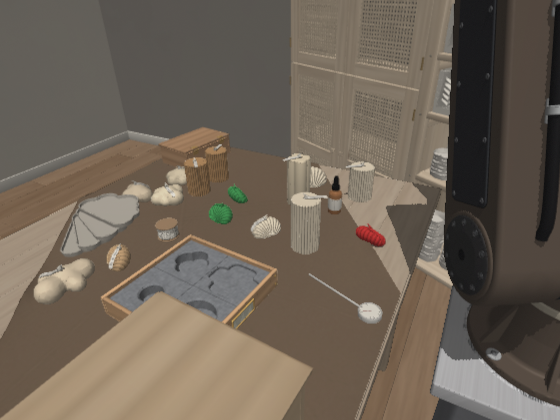

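View pics/top0.png

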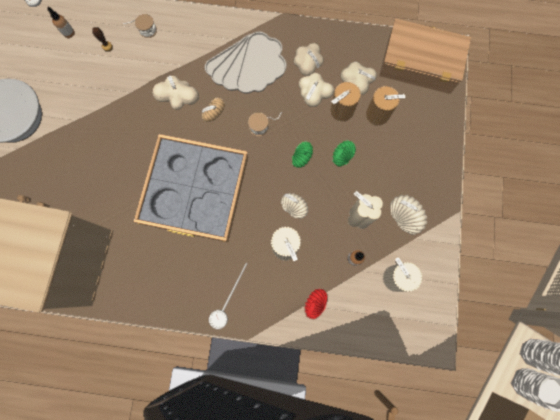

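Candidates in the top view:
- **Ribbed pillars:** (286,242) looks tall in the scene view at (306,222). (407,277) looks short, at scene (361,182).
- **Shells:** cream small (293,206), cream large (409,214), green (302,154) and (344,153), red (316,303).
- **Clover:** (367,207). The cream blobs at the back, such as (316,89) and (358,76), are other things.
- **Bottle:** (358,257), standing among the set. The ones at (60,22) and (102,40) are far off.

Next I'll take close crops to check these.

Run:
```python
import cv2
def crop(n,x0,y0,x1,y1,s,out):
    im=cv2.imread(f"pics/{n}0.png")[y0:y1,x0:x1]
    im=cv2.resize(im,None,fx=s,fy=s,interpolation=cv2.INTER_CUBIC)
    for x in range((x0+19)//20*20,x1,20):
        cv2.line(im,((x-x0)*s,0),((x-x0)*s,6),(0,0,255),1);cv2.putText(im,str(x),((x-x0)*s,16),0,.4,(0,255,255),1)
    for y in range((y0+19)//20*20,y1,20):
        cv2.line(im,(0,(y-y0)*s),(6,(y-y0)*s),(0,0,255),1);cv2.putText(im,str(y),(8,(y-y0)*s+4),0,.4,(0,255,255),1)
    cv2.imwrite(f"pics/{out}.png",im)
crop("top",265,180,435,300,4,"c_top")
crop("scene",240,140,400,260,5,"c_scene")
crop("top",125,125,255,245,5,"c_box")
```

```text
(no output)
```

View pics/c_top.png

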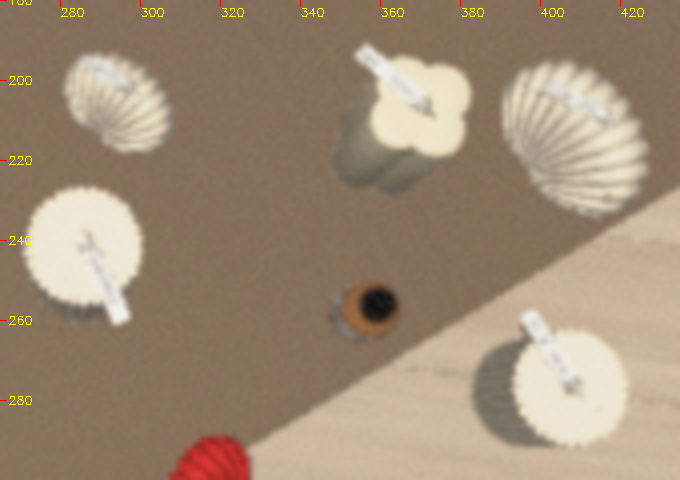

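View pics/c_scene.png

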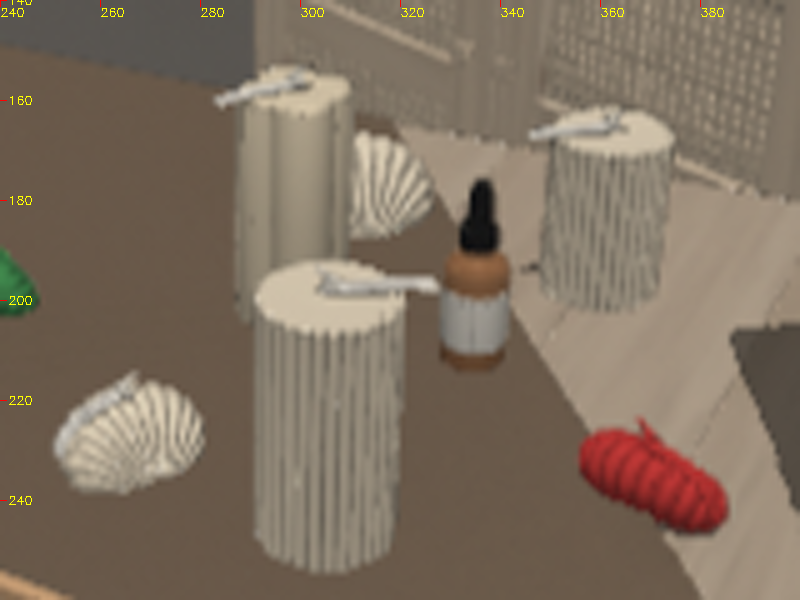

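View pics/c_box.png

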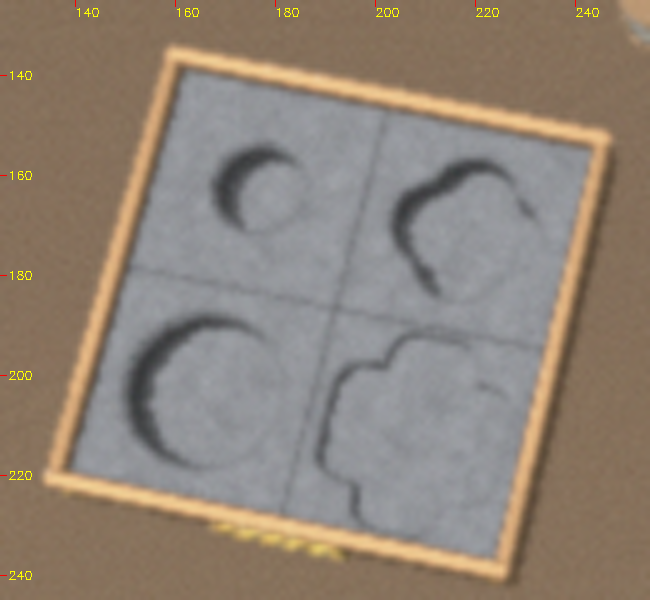

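The crops confirm the choices:
- **Short pillar:** top (407.5,277), scene (362,166).
- **Tall pillar:** top (286,241.5), scene (306,199). It is a look-alike.
- **Clover:** top (370,207), scene (299.4,158).
- **Bottle:** teat at top (359.5,256), scene (336.4,176).
- **Shells:** small at top (294,206), large at (409,215).
- **Box wells:** bottle back-left, clover back-right, round front-left, shell front-right. The brass frame is at (180,232).

```bash
cat > h.py <<'E'
from plant import ctrl
import numpy as np, cv2
np.set_printoptions(precision=4,suppress=True)
P={n:ctrl.camera_params(n) for n in("scene","top")}
def ray(n,u,v):
    p=P[n];T=p["cam_to_world"]
    d=np.array([(u-p["cx"])/p["fx"],-(v-p["cy"])/p["fy"],-1.])
    return T[:3,3],T[:3,:3]@d
def onz(n,u,v,z):
    o,d=ray(n,u,v); return (o+d*(z-o[2])/d[2])
def proj(n,X):
    p=P[n];T=p["cam_to_world"];c=T[:3,:3].T@(np.asarray(X)-T[:3,3])
    return np.array([p["cx"]+p["fx"]*c[0]/-c[2],p["cy"]-p["fy"]*c[1]/-c[2]])
def tri(a,b):
    o1,d1=ray("top",*a);o2,d2=ray("scene",*b)
    s=np.linalg.lstsq(np.c_[d1,-d2],o2-o1,rcond=None)[0]
    p,q=o1+s[0]*d1,o2+s[1]*d2
    return (p+q)/2,np.linalg.norm(p-q)
E
python3 - <<'E'
from h import *
for k,a,b,z in [("short",(407.5,277),(362.2,166.4),.095),("clover",(370,206.75),(299.4,158.2),.135),("bottle",(359.5,255.8),(336.4,176),.105),("tall",(285.9,241.5),(306,199.4),.125)]:
    print(k,*tri(a,b),onz("top",*a,z),onz("scene",*b,z))
ang=lambda a,b,z:np.degrees(np.arctan2(*(onz("top",*b,z)-onz("top",*a,z))[[1,0]]))
print("tags",ang((408.7,277),(397.5,259.5),.1),ang((372.5,207),(355.5,193),.14))
C=[onz("top",*c,.042)[:2] for c in((159.4,134.4),(246.6,152.4),(226.6,241),(134,221))]
print("box",C,np.mean(C,0),[np.linalg.norm(C[i]-C[i-1]) for i in range(4)],
 [np.degrees(np.arctan2(*(C[i]-C[i-1])[::-1])) for i in range(4)], onz("top",192.4,186.6,.034))
im=cv2.imread("pics/top0.png")
for nm,(x0,y0,x1,y1) in dict(small=(276,188,312,222),big=(385,190,432,238)).items():
    c=im[y0:y1,x0:x1].astype(int); m=((c[:,:,2]>135)&(c[:,:,0]>100)).astype(np.uint8)
    cn=max(cv2.findContours(m,0,2)[0],key=cv2.contourArea)[:,0]+[x0,y0]
    for z in (.0,.02):
        w=np.array([onz("top",*p,z)[:2] for p in cn],np.float32)
        r=cv2.minAreaRect(w*1000); print(nm,z,r)
E
cat > big.py <<'E'
import cv2,numpy as np
a=cv2.imread("pics/top0.png")[186:226,272:316];b=cv2.imread("pics/scene0.png")[205:245,245:289]
f=lambda i:cv2.resize(i,None,fx=9,fy=9,interpolation=cv2.INTER_CUBIC)
cv2.imwrite("pics/shell.png",np.hstack([f(a),f(b)]))
E
python3 big.py
```

```text
short [ 0.428  -0.3512  0.091 ] 4.091920985476424e-05 [ 0.4277 -0.35    0.095 ] [ 0.4258 -0.3427  0.095 ]
clover [ 0.5681 -0.2455  0.13  ] 0.002392934516490754 [ 0.568  -0.2441  0.135 ] [ 0.5618 -0.2351  0.135 ]
bottle [ 0.4596 -0.2364  0.1056] 0.0001949778431968541 [ 0.4595 -0.2366  0.105 ] [ 0.4601 -0.2376  0.105 ]
tall [ 0.4669 -0.0684  0.1219] 0.0009192992175305663 [ 0.4669 -0.0682  0.125 ] [ 0.4642 -0.0634  0.125 ]
tags 37.89589278588882 56.41310566950194
box [array([0.7081, 0.2901]), array([0.6899, 0.061 ]), array([0.4596, 0.0748]), array([0.4779, 0.3074])] [0.5839 0.1833] [np.float64(0.23082215999867145), np.float64(0.2299091866178658), np.float64(0.23077763010014718), np.float64(0.23338302542472755)] [np.float64(-4.291660852029869), np.float64(-94.52738062346755), np.float64(176.57090663617927), np.float64(85.49348050389834)] [0.5848 0.1835 0.034 ]
small 0.0 ((580.4821166992188, -76.81731414794922), (79.37519073486328, 57.86833572387695), 60.19917678833008)
small 0.02 ((575.9800415039062, -76.71109771728516), (77.79202270507812, 56.71418762207031), 60.199066162109375)
big 0.0 ((596.9691162109375, -369.3064270019531), (108.7861328125, 85.40647888183594), 49.77485656738281)
big 0.02 ((592.13818359375, -363.36639404296875), (106.61636352539062, 83.703125), 49.77509689331055)
```

View pics/shell.png

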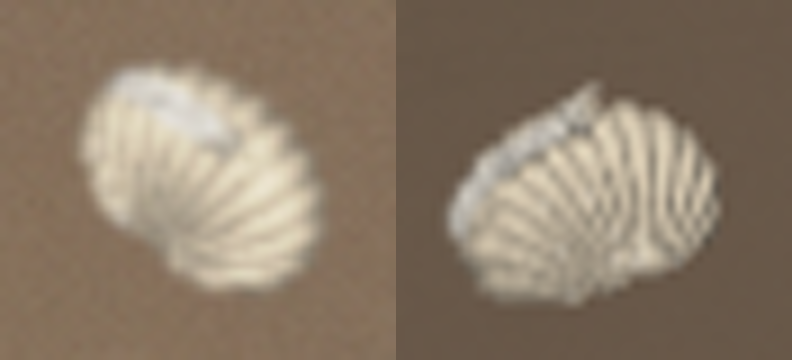

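All six pieces and the four wells are located. The order is short pillar, bottle, small shell (nudged away from the tall pillar first), then clover. The clover goes last because the gripper body would hit it while placing the shell.

```bash
cat >> h.py <<'E'
from scipy.spatial.transform import Rotation as Ro
def to(x,y,z,yaw,cur=None):
    o=ctrl.get_obs(); p=o["tool_pos"];R=Ro.from_euler("xyz",o["orientation"],degrees=True)
    T=Ro.from_euler("xyz",[180,0,yaw],degrees=True)
    print("t",round(o["clock"],2),"pos",np.round((R.inv().apply(np.array([x,y,z])-p))*1000,1),"ang",np.round(np.degrees((R.inv()*T).as_rotvec()),1))
E
python3 - <<'E'
from h import *
for c in [(.4596,.0748),(.6899,.061),(.7081,.2901),(.4779,.3074)]: print(proj("scene",[*c,.042]))
print(proj("scene",[.576,-.0767,.017])); to(.428,-.3505,.227,-142)
E
```

```text
[277.9544 267.5429]
[190.7754 233.8053]
[101.3372 295.5377]
[195.3332 351.7616]
[265.5163 225.49  ]
t 0.1 pos [-318.7  222.4   -1. ] ang [  0.1   0.  -22.5]
```

Call:
apply_moves(deltas=[{"fingers":87,"delta_pos":[-319,222,0],"angular":[0,0,-22.5]},{"fingers":87,"delta_pos":[-319,222,0],"angular":[0,0,-22.5]},{"fingers":87,"delta_pos":[-319,222,0],"angular":[0,0,-22.5]},{"fingers":87,"delta_pos":[-319,222,0],"angular":[0,0,-22.5]},{"fingers":87,"delta_pos":[-319,222,0],"angular":[0,0,-22.5]},{"fingers":87,"delta_pos":[-319,222,0],"angular":[0,0,-22.5]},{"fingers":87,"delta_pos":[-319,222,0],"angular":[0,0,-22.5]},{"fingers":87,"delta_pos":[-319,222,0],"angular":[0,0,-22.5]},{"fingers":87,"delta_pos":[-319,222,0],"angular":[0,0,-22.5]},{"fingers":87,"delta_pos":[-319,222,0],"angular":[0,0,-22.5]}])

```text
clock: 1.1
tool_pos: [0.4289, -0.3503, 0.2263]
orientation: [180.0, -0.0, -141.9]
force: [-0.6, -0.6, -0.5]
opening: 0.0871
gripper_force: 0.0
```

Run:
```python
from h import *
im=np.ascontiguousarray(ctrl.snapshot("scene")[:,:,::-1]); cv2.imwrite("pics/s1.png",im)
a=cv2.resize(im[90:215,310:410],None,fx=4,fy=4,interpolation=2);b=cv2.resize(im[230:355,100:200+0],None,fx=4,fy=4,interpolation=2)
cv2.imwrite("pics/s1c.png",np.hstack([a,b]))
o=ctrl.get_obs();y=Ro.from_euler("xyz",o["orientation"],degrees=True).apply([0,1,0])
for s in(.0435,-.0435): print((proj("scene",o["tool_pos"]+s*y)-[310,90])*4)
```

```text
[254.6889 132.0573]
[203.9139  90.8214]
```

View pics/s1c.png

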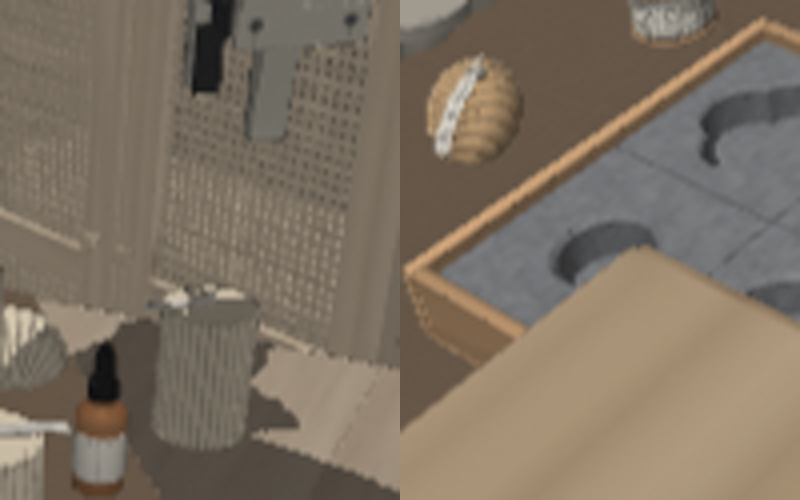

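The scene view agrees with the estimate. The back-left box rim corner is at (102,297) against a predicted (101,295.5), and the fingers are centred over the short pillar. Descending now.

Call:
apply_moves(deltas=[{"fingers":87,"delta_pos":[0,0,50],"angular":[0,0,0]},{"fingers":87,"delta_pos":[0,0,100],"angular":[0,0,0]},{"fingers":87,"delta_pos":[0,0,140],"angular":[0,0,0]},{"fingers":87,"delta_pos":[0,0,160],"angular":[0,0,0]},{"fingers":87,"delta_pos":[0,0,175],"angular":[0,0,0]},{"fingers":87,"delta_pos":[0,0,175],"angular":[0,0,0]}])

```text
clock: 1.75
tool_pos: [0.426, -0.3515, 0.0492]
orientation: [179.8, -0.1, -142.1]
force: [-0.8, 0.6, 0.6]
opening: 0.087
gripper_force: 0.0
```

Call:
apply_moves(deltas=[{"fingers":50,"delta_pos":[0,0,0],"angular":[0,0,0]},{"fingers":50,"delta_pos":[0,0,0],"angular":[0,0,0]},{"fingers":50,"delta_pos":[0,0,0],"angular":[0,0,0]},{"fingers":50,"delta_pos":[0,0,0],"angular":[0,0,0]},{"fingers":50,"delta_pos":[0,0,0],"angular":[0,0,0]},{"fingers":50,"delta_pos":[0,0,0],"angular":[0,0,0]},{"fingers":50,"delta_pos":[0,0,0],"angular":[0,0,0]}])

```text
clock: 2.45
tool_pos: [0.4288, -0.3513, 0.0526]
orientation: [-179.9, 0.0, -142.0]
force: [-2.3, 0.3, 6.5]
opening: 0.0651
gripper_force: 30.0
```

Call:
apply_moves(deltas=[{"fingers":50,"delta_pos":[0,0,-20],"angular":[0,0,0]},{"fingers":50,"delta_pos":[0,0,-60],"angular":[0,0,0]},{"fingers":50,"delta_pos":[0,0,-110],"angular":[0,0,0]},{"fingers":50,"delta_pos":[0,0,-150],"angular":[0,0,0]},{"fingers":50,"delta_pos":[0,0,-175],"angular":[0,0,0]},{"fingers":50,"delta_pos":[0,0,-180],"angular":[0,0,0]},{"fingers":50,"delta_pos":[0,0,-180],"angular":[0,0,0]}])

```text
clock: 3.15
tool_pos: [0.4285, -0.3508, 0.2316]
orientation: [-180.0, 0.1, -142.0]
force: [-1.5, -1.0, -4.1]
opening: 0.0653
gripper_force: 30.0
```

```bash
python3 -c "
from h import *
to(.5345,.2408,.23,-4)
print(ctrl.get_obs()['force'],ctrl.get_obs()['opening'])"
```

```text
t 3.15 pos [-447.8  400.9    1.9] ang [  -0.1   -0.  -138. ]
[-1.4822 -1.0029 -4.1347] 0.06526198317283369
```

Call:
apply_moves(deltas=[{"fingers":50,"delta_pos":[-11,10,0],"angular":[0,0,-4]},{"fingers":50,"delta_pos":[-34,30,0],"angular":[0,0,-12]},{"fingers":50,"delta_pos":[-60,53,0],"angular":[0,0,-20]},{"fingers":50,"delta_pos":[-86,76,0],"angular":[0,0,-28]},{"fingers":50,"delta_pos":[-112,100,0],"angular":[0,0,-36]},{"fingers":50,"delta_pos":[-138,124,0],"angular":[0,0,-44]},{"fingers":50,"delta_pos":[-164,148,0],"angular":[0,0,-52]},{"fingers":50,"delta_pos":[-190,172,0],"angular":[0,0,-60]},{"fingers":50,"delta_pos":[-216,196,0],"angular":[0,0,-68]},{"fingers":50,"delta_pos":[-224,200,0],"angular":[0,0,-69]}])

```text
clock: 4.15
tool_pos: [0.481, -0.053, 0.2293]
orientation: [179.8, 0.1, -72.6]
force: [-0.4, 0.3, -3.1]
opening: 0.065
gripper_force: 30.0
```

```bash
python3 -c "
from h import *
to(.5345,.2408,.23,-4)"
```

```text
t 4.15 pos [-264.3 -138.9   -0.8] ang [  0.1   0.2 -68.6]
```

Call:
apply_moves(deltas=[{"fingers":50,"delta_pos":[-12,-6,0],"angular":[0,0,-4]},{"fingers":50,"delta_pos":[-42,-22,0],"angular":[0,0,-12]},{"fingers":50,"delta_pos":[-74,-39,0],"angular":[0,0,-20]},{"fingers":50,"delta_pos":[-106,-56,0],"angular":[0,0,-28]},{"fingers":50,"delta_pos":[-138,-72,0],"angular":[0,0,-36]},{"fingers":50,"delta_pos":[-170,-89,0],"angular":[0,0,-44]},{"fingers":50,"delta_pos":[-202,-106,0],"angular":[0,0,-52]},{"fingers":50,"delta_pos":[-234,-123,0],"angular":[0,0,-60]},{"fingers":50,"delta_pos":[-260,-136,0],"angular":[0,0,-68]},{"fingers":50,"delta_pos":[-264,-139,0],"angular":[0,0,-68.6]}])

```text
clock: 5.15
tool_pos: [0.5372, 0.2396, 0.2286]
orientation: [179.9, 0.2, -4.1]
force: [-0.5, -0.8, -3.3]
opening: 0.0647
gripper_force: 30.0
```

Run:
```python
from h import *
to(.5345,.2408,.23,-4)
im=np.ascontiguousarray(ctrl.snapshot("scene")[:,:,::-1]); cv2.imwrite("pics/s2.png",im)
im2=np.ascontiguousarray(ctrl.snapshot("top")[:,:,::-1]); cv2.imwrite("pics/t2.png",im2)
b=cv2.resize(im[140:350,90:290],None,fx=2,fy=2,interpolation=2);a=cv2.resize(im2[110:320,110:310],None,fx=2,fy=2,interpolation=2)
cv2.imwrite("pics/s2c.png",np.hstack([a,b]))
```

```text
t 5.15 pos [-2.8 -1.  -1.4] ang [ 0.1  0.2 -0.1]
```

View pics/s2c.png

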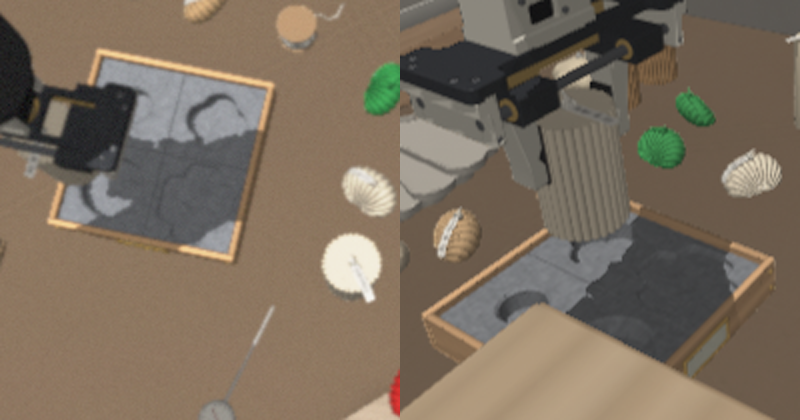

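The pillar hangs upright over the front-left well, and the tall pillar hasn't moved. Lowering it now.

Call:
apply_moves(deltas=[{"fingers":50,"delta_pos":[-2,0,30],"angular":[0,0,0]},{"fingers":50,"delta_pos":[-2,0,70],"angular":[0,0,0]},{"fingers":50,"delta_pos":[-2,0,100],"angular":[0,0,0]},{"fingers":50,"delta_pos":[-2,0,120],"angular":[0,0,0]},{"fingers":50,"delta_pos":[-2,0,130],"angular":[0,0,0]},{"fingers":50,"delta_pos":[-2,0,140],"angular":[0,0,0]},{"fingers":50,"delta_pos":[-2,0,148],"angular":[0,0,0]},{"fingers":50,"delta_pos":[-2,0,155],"angular":[0,0,0]},{"fingers":50,"delta_pos":[-2,0,160],"angular":[0,0,0]},{"fingers":50,"delta_pos":[-2,0,162],"angular":[0,0,0]}])

```text
clock: 6.25
tool_pos: [0.5355, 0.2377, 0.0694]
orientation: [-180.0, -0.0, -4.4]
force: [-0.8, -0.7, -2.4]
opening: 0.0649
gripper_force: 30.0
```

Call:
apply_moves(deltas=[{"fingers":50,"delta_pos":[0,0,1],"angular":[0,0,0]},{"fingers":50,"delta_pos":[0,0,2],"angular":[0,0,0]},{"fingers":50,"delta_pos":[0,0,2],"angular":[0,0,0]}])

```text
clock: 6.55
tool_pos: [0.5356, 0.2378, 0.0678]
orientation: [-180.0, -0.0, -4.4]
force: [-0.3, -0.8, -3.3]
opening: 0.0648
gripper_force: 30.0
```

Call:
apply_moves(deltas=[{"fingers":50,"delta_pos":[0,-3,1],"angular":[0,0,0]},{"fingers":50,"delta_pos":[0,-3,3],"angular":[0,0,0]},{"fingers":50,"delta_pos":[0,-3,4],"angular":[0,0,0]},{"fingers":50,"delta_pos":[0,-3,5],"angular":[0,0,0]},{"fingers":50,"delta_pos":[0,-3,5],"angular":[0,0,0]}])

```text
clock: 7.05
tool_pos: [0.5358, 0.2407, 0.0627]
orientation: [-180.0, -0.0, -4.4]
force: [-0.9, -1.1, -1.9]
opening: 0.065
gripper_force: 30.0
```

Call:
apply_moves(deltas=[{"fingers":50,"delta_pos":[0,0,1],"angular":[0,0,0]},{"fingers":84,"delta_pos":[0,0,1],"angular":[0,0,0]},{"fingers":84,"delta_pos":[0,0,1],"angular":[0,0,0]},{"fingers":84,"delta_pos":[0,0,1],"angular":[0,0,0]},{"fingers":84,"delta_pos":[0,0,1],"angular":[0,0,0]},{"fingers":84,"delta_pos":[0,0,-30],"angular":[0,0,0]},{"fingers":84,"delta_pos":[0,0,-80],"angular":[0,0,0]},{"fingers":84,"delta_pos":[0,0,-130],"angular":[0,0,0]},{"fingers":84,"delta_pos":[0,0,-165],"angular":[0,0,0]},{"fingers":84,"delta_pos":[0,0,-168],"angular":[0,0,0]}])

```text
clock: 8.05
tool_pos: [0.5381, 0.242, 0.2365]
orientation: [-179.7, -0.4, -4.4]
force: [-0.0, 0.4, -1.0]
opening: 0.0843
gripper_force: 0.0
```

```bash
python3 -c "
from h import *
to(.4596,-.2366,.23,-146)"
```

```text
t 8.05 pos [-41.9 483.2   3.4] ang [ -0.7   0.2 141.6]
```

Call:
apply_moves(deltas=[{"fingers":70,"delta_pos":[-2,20,3],"angular":[0,0,0]},{"fingers":70,"delta_pos":[-6,65,3],"angular":[0,0,0]},{"fingers":70,"delta_pos":[-11,114,3],"angular":[0,0,0]},{"fingers":70,"delta_pos":[-15,163,3],"angular":[0,0,0]},{"fingers":70,"delta_pos":[-20,212,3],"angular":[0,0,0]},{"fingers":70,"delta_pos":[-25,261,3],"angular":[0,0,0]},{"fingers":70,"delta_pos":[-30,310,3],"angular":[0,0,0]},{"fingers":70,"delta_pos":[-34,359,3],"angular":[0,0,0]},{"fingers":70,"delta_pos":[-39,408,3],"angular":[0,0,0]},{"fingers":70,"delta_pos":[-42,450,3],"angular":[0,0,0]}])

```text
clock: 9.05
tool_pos: [0.4574, -0.2071, 0.2266]
orientation: [-180.0, 0.1, -4.4]
force: [1.3, 0.4, -0.2]
opening: 0.0703
gripper_force: 0.0
```

Run:
```python
from h import *
to(.4596,-.2366,.23,-4.4)
im=np.ascontiguousarray(ctrl.snapshot("scene")[:,:,::-1]); cv2.imwrite("pics/s3.png",im)
im2=np.ascontiguousarray(ctrl.snapshot("top")[:,:,::-1]); cv2.imwrite("pics/t3.png",im2)
a=cv2.resize(im2[120:250,120:253],None,fx=3,fy=3,interpolation=2);b=cv2.resize(im[130:260,210:343],None,fx=3,fy=3,interpolation=2)
cv2.imwrite("pics/s3c.png",np.hstack([a,b]))
```

```text
t 9.05 pos [ 4.5 29.2 -3.5] ang [-0.   0.1 -0. ]
```

View pics/s3c.png

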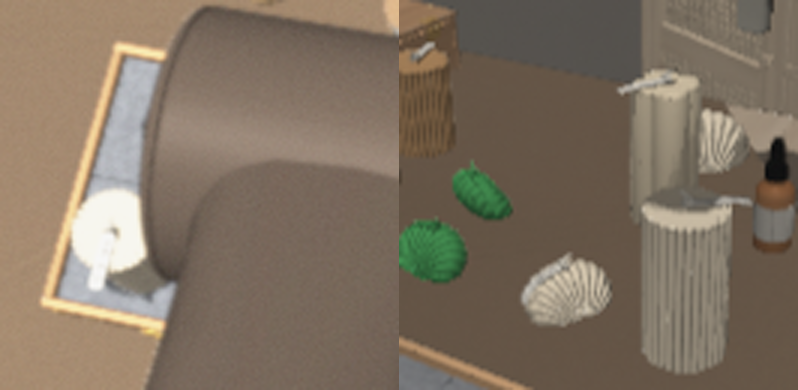

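The short pillar is in the front-left well with its tag towards the brass frame, and the others are undisturbed. Next is the bottle.

Call:
apply_moves(deltas=[{"fingers":70,"delta_pos":[4,20,0],"angular":[0,0,0]},{"fingers":70,"delta_pos":[4,29,20],"angular":[0,0,0]},{"fingers":70,"delta_pos":[4,29,60],"angular":[0,0,0]},{"fingers":70,"delta_pos":[4,29,100],"angular":[0,0,0]},{"fingers":70,"delta_pos":[4,29,140],"angular":[0,0,0]},{"fingers":70,"delta_pos":[4,29,165],"angular":[0,0,0]},{"fingers":70,"delta_pos":[4,29,178],"angular":[0,0,0]},{"fingers":70,"delta_pos":[4,29,183],"angular":[0,0,0]},{"fingers":70,"delta_pos":[4,29,183],"angular":[0,0,0]}])

```text
clock: 10.05
tool_pos: [0.4603, -0.2338, 0.0436]
orientation: [-180.0, 0.1, -4.4]
force: [-1.1, -0.6, 0.3]
opening: 0.07
gripper_force: 0.0
```

Call:
apply_moves(deltas=[{"fingers":60,"delta_pos":[0,0,0],"angular":[0,0,0]},{"fingers":45,"delta_pos":[0,0,0],"angular":[0,0,0]},{"fingers":20,"delta_pos":[0,0,0],"angular":[0,0,0]},{"fingers":20,"delta_pos":[0,0,0],"angular":[0,0,0]},{"fingers":20,"delta_pos":[0,0,0],"angular":[0,0,0]},{"fingers":20,"delta_pos":[0,0,0],"angular":[0,0,0]},{"fingers":20,"delta_pos":[0,0,0],"angular":[0,0,0]}])

```text
clock: 10.75
tool_pos: [0.4615, -0.2341, 0.0448]
orientation: [180.0, -0.0, -4.4]
force: [-0.8, 0.2, 2.1]
opening: 0.0338
gripper_force: 29.6
```

Call:
apply_moves(deltas=[{"fingers":20,"delta_pos":[0,0,-20],"angular":[0,0,0]},{"fingers":20,"delta_pos":[0,0,-60],"angular":[0,0,0]},{"fingers":20,"delta_pos":[0,0,-110],"angular":[0,0,0]},{"fingers":20,"delta_pos":[0,0,-150],"angular":[0,0,0]},{"fingers":20,"delta_pos":[0,0,-170],"angular":[0,0,0]},{"fingers":20,"delta_pos":[0,0,-170],"angular":[0,0,0]}])

```text
clock: 11.35
tool_pos: [0.4628, -0.2344, 0.218]
orientation: [180.0, -0.3, -4.4]
force: [0.2, -0.6, -1.1]
opening: 0.0338
gripper_force: 29.6
```

Run:
```python
from h import *
to(.642,.233,.215,-4.4)
im=np.ascontiguousarray(ctrl.snapshot("scene")[:,:,::-1]); cv2.imwrite("pics/s4.png",im)
print(ctrl.get_obs()["opening"])
```

```text
t 11.35 pos [ 143.  -479.7    3.5] ang [ 0.  -0.3  0. ]
0.033989898423154474
```

Call:
apply_moves(deltas=[{"fingers":20,"delta_pos":[6,-20,2],"angular":[0,0,0]},{"fingers":20,"delta_pos":[18,-60,2],"angular":[0,0,0]},{"fingers":20,"delta_pos":[32,-107,2],"angular":[0,0,0]},{"fingers":20,"delta_pos":[46,-154,2],"angular":[0,0,0]},{"fingers":20,"delta_pos":[60,-201,2],"angular":[0,0,0]},{"fingers":20,"delta_pos":[74,-248,2],"angular":[0,0,0]},{"fingers":20,"delta_pos":[88,-295,2],"angular":[0,0,0]},{"fingers":20,"delta_pos":[102,-342,2],"angular":[0,0,0]},{"fingers":20,"delta_pos":[116,-389,2],"angular":[0,0,0]},{"fingers":20,"delta_pos":[128,-430,2],"angular":[0,0,0]}])

```text
clock: 12.4
tool_pos: [0.6214, 0.187, 0.2102]
orientation: [179.9, 0.2, -4.4]
force: [0.8, -0.8, -0.8]
opening: 0.0344
gripper_force: 29.6
```

Call:
apply_moves(deltas=[{"fingers":20,"delta_pos":[12,-40,0],"angular":[0,0,0]},{"fingers":20,"delta_pos":[15,-50,0],"angular":[0,0,0]},{"fingers":20,"delta_pos":[15,-50,0],"angular":[0,0,0]},{"fingers":20,"delta_pos":[15,-50,0],"angular":[0,0,0]}])

```text
clock: 12.8
tool_pos: [0.6397, 0.2329, 0.2109]
orientation: [179.9, 0.1, -4.4]
force: [0.1, -0.4, -0.7]
opening: 0.0339
gripper_force: 29.6
```

Run:
```python
from h import *
to(.642,.233,.057,-4.4)
im=np.ascontiguousarray(ctrl.snapshot("scene")[:,:,::-1]); cv2.imwrite("pics/s5.png",im)
cv2.imwrite("pics/s5c.png",cv2.resize(im[170:320,90:290],None,fx=3,fy=3,interpolation=2))
for z in (.155,.14,.17): print(z,(proj("scene",[.6413,.233,z])-[90,170])*3)
```

```text
t 12.8 pos [  2.7  -0.5 153.9] ang [0.1 0.1 0. ]
0.155 [147.2039 203.9591]
0.14 [152.4802 225.3004]
0.17 [141.8028 182.1127]
```

View pics/s5c.png

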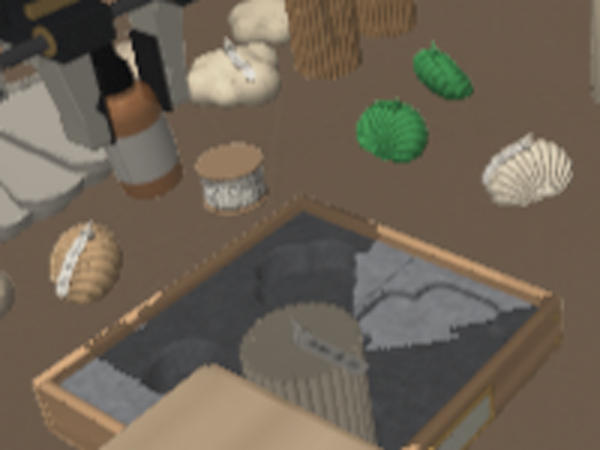

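Call:
apply_moves(deltas=[{"fingers":20,"delta_pos":[5,-1,30],"angular":[0,0,0]},{"fingers":20,"delta_pos":[5,-1,65],"angular":[0,0,0]},{"fingers":20,"delta_pos":[5,-1,90],"angular":[0,0,0]},{"fingers":20,"delta_pos":[5,-1,105],"angular":[0,0,0]},{"fingers":20,"delta_pos":[5,-1,115],"angular":[0,0,0]},{"fingers":20,"delta_pos":[5,-1,115],"angular":[0,0,0]}])

```text
clock: 13.45
tool_pos: [0.6452, 0.2334, 0.0969]
orientation: [180.0, 0.1, -4.4]
force: [-0.3, -0.6, -0.6]
opening: 0.0338
gripper_force: 29.6
```

Run:
```python
from h import *
to(.642,.233,.057,-4.4)
im=np.ascontiguousarray(ctrl.snapshot("scene")[:,:,::-1]); cv2.imwrite("pics/s6.png",im)
cv2.imwrite("pics/s6c.png",cv2.resize(im[200:300,90:200],None,fx=5,fy=5,interpolation=2))
o=ctrl.get_obs()["tool_pos"][2]-.0445
for z in (o,o+.034,.034): print(z,(proj("scene",[.6413,.233,z])-[90,200])*5)
```

```text
t 13.45 pos [-3.1  0.7 39.9] ang [ 0.   0.1 -0. ]
0.05359235399195297 [301.0791 415.3846]
0.08759235399195298 [283.3238 343.5684]
0.034 [310.9199 455.1884]
```

View pics/s6c.png

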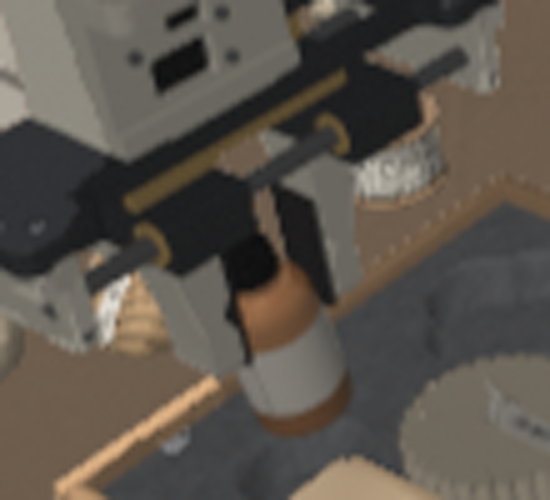

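Call:
apply_moves(deltas=[{"fingers":20,"delta_pos":[-1,-1,10],"angular":[0,0,0]},{"fingers":20,"delta_pos":[-1,-1,18],"angular":[0,0,0]},{"fingers":20,"delta_pos":[-1,-1,26],"angular":[0,0,0]},{"fingers":20,"delta_pos":[-1,-1,32],"angular":[0,0,0]},{"fingers":20,"delta_pos":[-1,-1,36],"angular":[0,0,0]},{"fingers":20,"delta_pos":[-1,-1,39],"angular":[0,0,0]},{"fingers":20,"delta_pos":[-1,-1,39],"angular":[0,0,0]}])

```text
clock: 14.2
tool_pos: [0.6444, 0.2354, 0.058]
orientation: [180.0, 0.0, -4.4]
force: [-0.4, 2.5, -1.8]
opening: 0.0343
gripper_force: 29.4
```

Call:
apply_moves(deltas=[{"fingers":20,"delta_pos":[0,0,1],"angular":[0,0,0]},{"fingers":20,"delta_pos":[0,0,2],"angular":[0,0,0]},{"fingers":20,"delta_pos":[0,0,3],"angular":[0,0,0]}])

```text
clock: 14.5
tool_pos: [0.6448, 0.2355, 0.0558]
orientation: [-180.0, -0.0, -4.4]
force: [-0.6, 2.1, 0.7]
opening: 0.0341
gripper_force: 29.5
```

Call:
apply_moves(deltas=[{"fingers":20,"delta_pos":[0,-1,1],"angular":[0,0,0]},{"fingers":40,"delta_pos":[0,-1,1],"angular":[0,0,0]},{"fingers":50,"delta_pos":[0,-1,1],"angular":[0,0,0]},{"fingers":56,"delta_pos":[0,-1,1],"angular":[0,0,0]},{"fingers":60,"delta_pos":[0,-1,1],"angular":[0,0,0]},{"fingers":60,"delta_pos":[0,-1,-20],"angular":[0,0,0]},{"fingers":60,"delta_pos":[0,-1,-60],"angular":[0,0,0]},{"fingers":60,"delta_pos":[0,-1,-110],"angular":[0,0,0]},{"fingers":60,"delta_pos":[0,-1,-160],"angular":[0,0,0]},{"fingers":20,"delta_pos":[0,-1,-175],"angular":[0,0,0]}])

```text
clock: 15.5
tool_pos: [0.6471, 0.2371, 0.2377]
orientation: [-179.7, -0.5, -4.4]
force: [0.4, 0.9, 0.4]
opening: 0.0561
gripper_force: 0.0
```

```bash
python3 -c "
from h import *
to(.542,-.136,.21,-45)"
```

```text
t 15.5 pos [-76.7 380.1  25.4] ang [-0.4 -0.4 40.6]
```

Call:
apply_moves(deltas=[{"fingers":0,"delta_pos":[-4,20,5],"angular":[0,0,2]},{"fingers":0,"delta_pos":[-12,60,10],"angular":[0,0,6]},{"fingers":0,"delta_pos":[-21,106,15],"angular":[0,0,11]},{"fingers":0,"delta_pos":[-31,152,20],"angular":[0,0,16]},{"fingers":0,"delta_pos":[-40,198,25],"angular":[0,0,21]},{"fingers":0,"delta_pos":[-49,244,25],"angular":[0,0,26]},{"fingers":0,"delta_pos":[-58,290,25],"angular":[0,0,31]},{"fingers":0,"delta_pos":[-67,335,25],"angular":[0,0,36]},{"fingers":0,"delta_pos":[-77,380,25],"angular":[0,0,40.6]},{"fingers":0,"delta_pos":[-77,380,25],"angular":[0,0,40.6]}])

```text
clock: 16.5
tool_pos: [0.5369, -0.1407, 0.2057]
orientation: [180.0, 0.0, -45.4]
force: [0.4, -0.3, -0.6]
opening: 0.0005
gripper_force: 0.0
```

Run:
```python
from h import *
to(.542,-.136,.010,-45)
im=np.ascontiguousarray(ctrl.snapshot("scene")[:,:,::-1]); cv2.imwrite("pics/s7.png",im)
cv2.imwrite("pics/s7c.png",cv2.resize(im[130:310,80:360],None,fx=2.8,fy=2.8,interpolation=2))
```

```text
t 16.5 pos [  0.2  -7.1 195.7] ang [ 0.   0.  -0.4]
```

View pics/s7c.png

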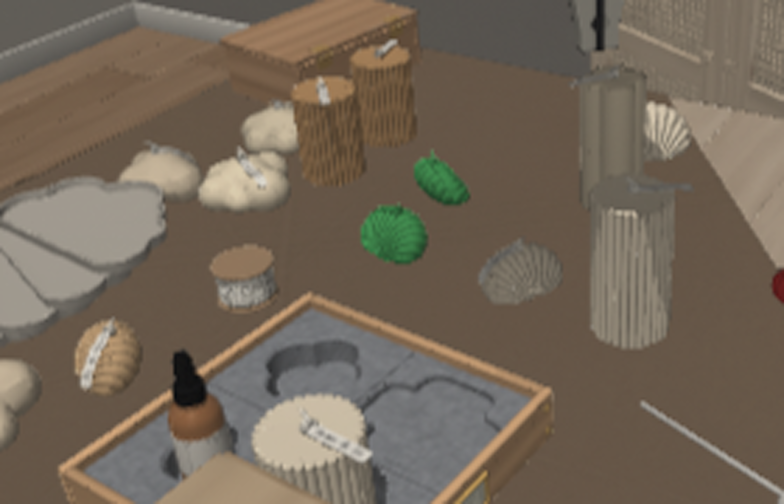

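The bottle stands upright in its well, and the pillar's tag points at the brass frame. Now I'll lower the closed fingers beside the small shell and nudge it away from the tall pillar so the gripper body has room.

Call:
apply_moves(deltas=[{"fingers":0,"delta_pos":[0,-7,40],"angular":[0,0,0]},{"fingers":0,"delta_pos":[0,-7,80],"angular":[0,0,0]},{"fingers":0,"delta_pos":[0,-7,120],"angular":[0,0,0]},{"fingers":0,"delta_pos":[0,-7,150],"angular":[0,0,0]},{"fingers":0,"delta_pos":[0,-7,175],"angular":[0,0,0]},{"fingers":0,"delta_pos":[0,-7,192],"angular":[0,0,0]},{"fingers":0,"delta_pos":[0,-7,194],"angular":[0,0,0]},{"fingers":0,"delta_pos":[0,-7,194],"angular":[0,0,0]}])

```text
clock: 17.35
tool_pos: [0.5441, -0.1312, 0.0115]
orientation: [180.0, 0.0, -44.9]
force: [-0.3, -0.2, -0.2]
opening: 0.0003
gripper_force: 0.0
```

```bash
python3 -c "
from h import *
p=ctrl.get_obs()['tool_pos']
to(p[0]+.5*.058,p[1]+.866*.058,p[2],-45)"
```

```text
t 17.35 pos [-14.9 -56.   -0. ] ang [0.  0.  0.1]
```

Call:
apply_moves(deltas=[{"fingers":0,"delta_pos":[-1,-4,0],"angular":[0,0,0]},{"fingers":0,"delta_pos":[-3,-10,0],"angular":[0,0,0]},{"fingers":0,"delta_pos":[-4,-16,0],"angular":[0,0,0]},{"fingers":0,"delta_pos":[-6,-22,0],"angular":[0,0,0]},{"fingers":0,"delta_pos":[-7.5,-28,0],"angular":[0,0,0]},{"fingers":0,"delta_pos":[-9,-34,0],"angular":[0,0,0]},{"fingers":0,"delta_pos":[-10.5,-40,0],"angular":[0,0,0]},{"fingers":0,"delta_pos":[-12,-45,0],"angular":[0,0,0]},{"fingers":0,"delta_pos":[-13,-50,0],"angular":[0,0,0]},{"fingers":0,"delta_pos":[-14,-53,0],"angular":[0,0,0]}])

```text
clock: 18.35
tool_pos: [0.5717, -0.0843, 0.0123]
orientation: [180.0, -0.0, -45.0]
force: [-3.0, -4.2, 7.0]
opening: 0.0005
gripper_force: 3.9
```

Call:
apply_moves(deltas=[{"fingers":0,"delta_pos":[2,10,0],"angular":[0,0,0]},{"fingers":0,"delta_pos":[2,10,-30],"angular":[0,0,0]},{"fingers":0,"delta_pos":[2,10,-80],"angular":[0,0,0]},{"fingers":0,"delta_pos":[2,10,-130],"angular":[0,0,0]},{"fingers":0,"delta_pos":[2,10,-180],"angular":[0,0,0]},{"fingers":0,"delta_pos":[2,30,-200],"angular":[0,0,0]},{"fingers":0,"delta_pos":[2,75,-200],"angular":[0,0,0]},{"fingers":0,"delta_pos":[2,120,-200],"angular":[0,0,0]},{"fingers":0,"delta_pos":[2,150,-200],"angular":[0,0,0]},{"fingers":0,"delta_pos":[2,150,-200],"angular":[0,0,0]}])

```text
clock: 19.35
tool_pos: [0.4639, -0.1936, 0.2118]
orientation: [-180.0, 0.0, -45.1]
force: [0.4, 0.7, 0.4]
opening: 0.0004
gripper_force: 0.0
```

```bash
cat > look.py <<'E'
from h import *
import sys
im=np.ascontiguousarray(ctrl.snapshot("scene")[:,:,::-1]); cv2.imwrite("pics/s8.png",im)
im2=np.ascontiguousarray(ctrl.snapshot("top")[:,:,::-1]); cv2.imwrite("pics/t8.png",im2)
a=cv2.resize(im2[150:270,230:330],None,fx=4,fy=4,interpolation=2);b=cv2.resize(im[180:280,220:320],None,fx=4.8,fy=4.8,interpolation=2)[:480,:400]
cv2.imwrite("pics/s8c.png",np.hstack([a,b[:480]]))
E
python3 look.py
```

```text
(no output)
```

View pics/s8c.png

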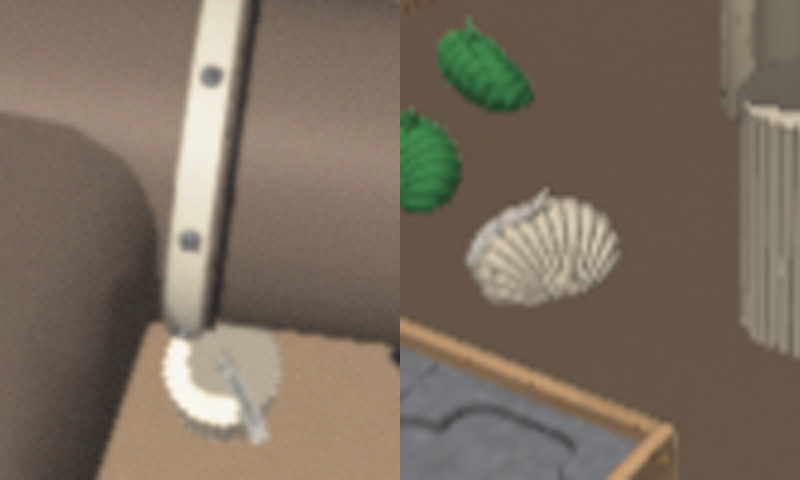

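The shell stands flat at about scene (258,232). The tall pillar hasn't moved: its tag tip is still at top (295.5,259). The arm blocks the top view of the shell, so I'll clear it briefly.

Call:
apply_moves(deltas=[{"fingers":0,"delta_pos":[17,45,0],"angular":[0,0,0]},{"fingers":0,"delta_pos":[34,90,0],"angular":[0,0,0]},{"fingers":0,"delta_pos":[51,135,0],"angular":[0,0,0]},{"fingers":60,"delta_pos":[68,180,0],"angular":[0,0,0]},{"fingers":60,"delta_pos":[85,225,0],"angular":[0,0,0]},{"fingers":60,"delta_pos":[102,270,0],"angular":[0,0,0]},{"fingers":60,"delta_pos":[119,315,0],"angular":[0,0,0]},{"fingers":60,"delta_pos":[127,339,0],"angular":[0,0,0]}])

```text
clock: 20.25
tool_pos: [0.3164, -0.524, 0.2106]
orientation: [180.0, 0.0, -45.0]
force: [0.9, 0.2, -0.1]
opening: 0.035
gripper_force: 0.0
```

```bash
cat > shell.py <<'E'
from h import *
im=np.ascontiguousarray(ctrl.snapshot("top")[:,:,::-1]); cv2.imwrite("pics/t9.png",im)
x0,y0,x1,y1=248,165,318,232
c=im[y0:y1,x0:x1].astype(int); m=((c[:,:,2]>135)&(c[:,:,0]>100)).astype(np.uint8)
for cn in cv2.findContours(m,0,2)[0]:
    if cv2.contourArea(cn)<100: continue
    cn=cn[:,0]+[x0,y0]
    for z in(0,.02): print(cn.mean(0),cv2.minAreaRect(np.array([onz("top",*p,z)[:2]*1000 for p in cn],np.float32)))
a=cv2.resize(im[y0:y1,x0:x1],None,fx=6,fy=6,interpolation=2)
b=cv2.resize(im[130:245,130:250],None,fx=3.4,fy=3.4,interpolation=2)[:402]
h=min(len(a),len(b));cv2.imwrite("pics/t9c.png",np.hstack([a[:h,:380],b[:h]]))
E
python3 shell.py
```

```text
[281.9565 193.7174] ((604.8925170898438, -40.21372985839844), (80.09843444824219, 57.61536407470703), 56.438209533691406)
[281.9565 193.7174] ((599.903564453125, -40.837528228759766), (78.50091552734375, 56.46623992919922), 56.43810272216797)
```

View pics/t9c.png

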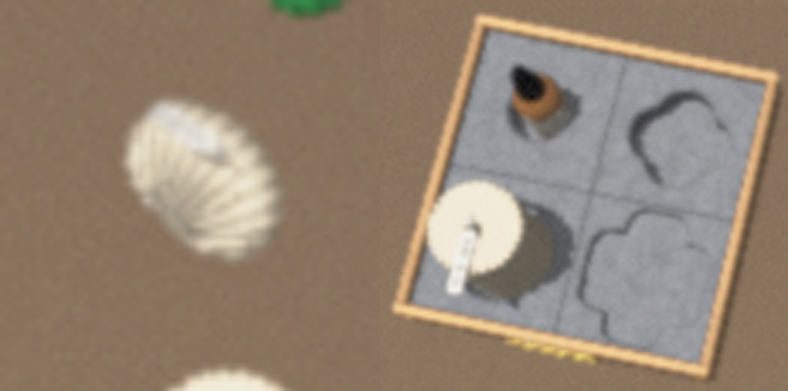

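The shell is at (0.600,-0.041), long axis at 56°, with clear room around it. In the box view the pillar (tag to the front) and the bottle sit in their wells. Next I'll grip the shell.

```bash
python3 -c "
from h import *
to(.598,-.0395,.21,-123.6)"
```

```text
t 20.3 pos [-144.8 -543.4   -0.1] ang [ 0.1  0.  78.5]
```

Call:
apply_moves(deltas=[{"fingers":75,"delta_pos":[-5,-20,0],"angular":[0,0,4]},{"fingers":75,"delta_pos":[-16,-60,0],"angular":[0,0,11]},{"fingers":75,"delta_pos":[-28,-106,0],"angular":[0,0,19]},{"fingers":75,"delta_pos":[-40,-152,0],"angular":[0,0,27]},{"fingers":75,"delta_pos":[-53,-198,0],"angular":[0,0,35]},{"fingers":75,"delta_pos":[-65,-244,0],"angular":[0,0,43]},{"fingers":75,"delta_pos":[-77,-290,0],"angular":[0,0,51]},{"fingers":75,"delta_pos":[-90,-336,0],"angular":[0,0,59]},{"fingers":75,"delta_pos":[-102,-382,0],"angular":[0,0,67]},{"fingers":75,"delta_pos":[-112,-420,0],"angular":[0,0,73]}])

```text
clock: 21.3
tool_pos: [0.5334, -0.147, 0.2115]
orientation: [-180.0, 0.0, -118.3]
force: [1.5, -1.2, -0.1]
opening: 0.075
gripper_force: 0.0
```

```bash
python3 -c "
from h import *
to(.598,-.0395,.21,-123.6)"
```

```text
t 21.3 pos [-125.3   -6.     1.5] ang [-0.   0.   5.3]
```

Call:
apply_moves(deltas=[{"fingers":75,"delta_pos":[-40,-2,0],"angular":[0,0,2]},{"fingers":75,"delta_pos":[-80,-4,0],"angular":[0,0,4]},{"fingers":75,"delta_pos":[-112,-5,0],"angular":[0,0,5.3]},{"fingers":75,"delta_pos":[-125,-6,0],"angular":[0,0,5.3]},{"fingers":75,"delta_pos":[-125,-6,40],"angular":[0,0,5.3]},{"fingers":75,"delta_pos":[-125,-6,85],"angular":[0,0,5.3]},{"fingers":75,"delta_pos":[-125,-6,125],"angular":[0,0,5.3]},{"fingers":75,"delta_pos":[-125,-6,140],"angular":[0,0,5.3]},{"fingers":75,"delta_pos":[-125,-6,145],"angular":[0,0,5.3]}])

```text
clock: 22.2
tool_pos: [0.5946, -0.0421, 0.0638]
orientation: [179.8, -0.2, -123.3]
force: [0.9, -0.1, 0.5]
opening: 0.0751
gripper_force: 0.0
```

```bash
python3 -c "
from h import *
to(.598,-.0395,.006,-123.6)"
```

```text
t 22.2 pos [-4.3 -1.6 57.8] ang [ 0.2 -0.2  0.3]
```

Call:
apply_moves(deltas=[{"fingers":75,"delta_pos":[-2,0,20],"angular":[0,0,0]},{"fingers":75,"delta_pos":[-2,0,38],"angular":[0,0,0]},{"fingers":75,"delta_pos":[-2,0,48],"angular":[0,0,0]},{"fingers":75,"delta_pos":[-2,0,55],"angular":[0,0,0]},{"fingers":75,"delta_pos":[-2,0,58],"angular":[0,0,0]},{"fingers":75,"delta_pos":[-2,0,58],"angular":[0,0,0]}])

```text
clock: 22.8
tool_pos: [0.5974, -0.0404, 0.0088]
orientation: [-180.0, 0.0, -123.3]
force: [0.1, -0.6, 0.1]
opening: 0.0751
gripper_force: 0.0
```

Call:
apply_moves(deltas=[{"fingers":60,"delta_pos":[0,0,0],"angular":[0,0,0]},{"fingers":50,"delta_pos":[0,0,0],"angular":[0,0,0]},{"fingers":35,"delta_pos":[0,0,0],"angular":[0,0,0]},{"fingers":25,"delta_pos":[0,0,0],"angular":[0,0,0]},{"fingers":25,"delta_pos":[0,0,0],"angular":[0,0,0]},{"fingers":25,"delta_pos":[0,0,0],"angular":[0,0,0]},{"fingers":25,"delta_pos":[0,0,0],"angular":[0,0,0]}])

```text
clock: 23.5
tool_pos: [0.5978, -0.0404, 0.0092]
orientation: [-179.9, 0.0, -123.3]
force: [-0.3, -0.3, 6.5]
opening: 0.0443
gripper_force: 27.3
```

Call:
apply_moves(deltas=[{"fingers":25,"delta_pos":[0,0,-10],"angular":[0,0,0]},{"fingers":25,"delta_pos":[0,0,-35],"angular":[0,0,0]},{"fingers":25,"delta_pos":[0,0,-70],"angular":[0,0,0]},{"fingers":25,"delta_pos":[0,0,-105],"angular":[0,0,0]},{"fingers":25,"delta_pos":[0,0,-125],"angular":[0,0,0]},{"fingers":25,"delta_pos":[0,0,-130],"angular":[0,0,0]}])

```text
clock: 24.1
tool_pos: [0.598, -0.0403, 0.1416]
orientation: [-179.8, 0.2, -123.3]
force: [0.2, -0.4, -1.0]
opening: 0.0369
gripper_force: 27.3
```

```bash
python3 -c "
from h import *
to(.526,.134,.14,-94.2);print(ctrl.get_obs()['opening'])"
```

```text
t 24.1 pos [-106.2  155.8    1.5] ang [ -0.2   0.1 -29.1]
0.03691934258015524
```

Call:
apply_moves(deltas=[{"fingers":25,"delta_pos":[-10,15,0],"angular":[0,0,-3]},{"fingers":25,"delta_pos":[-28,41,0],"angular":[0,0,-8]},{"fingers":25,"delta_pos":[-48,71,0],"angular":[0,0,-14]},{"fingers":25,"delta_pos":[-68,100,0],"angular":[0,0,-20]},{"fingers":25,"delta_pos":[-88,129,0],"angular":[0,0,-25]},{"fingers":25,"delta_pos":[-100,147,0],"angular":[0,0,-28]},{"fingers":25,"delta_pos":[-106,156,0],"angular":[0,0,-29]},{"fingers":25,"delta_pos":[-106,156,0],"angular":[0,0,-29]}])

```text
clock: 24.9
tool_pos: [0.5239, 0.1345, 0.1379]
orientation: [179.9, -0.0, -94.2]
force: [-0.3, -0.0, -0.1]
opening: 0.0371
gripper_force: 27.3
```

```bash
cat > seg.py <<'E'
from h import *
o=ctrl.get_obs(); to(.526,.134,.036,-94.2);print(o['opening'],o['gripper_force'])
im=np.ascontiguousarray(ctrl.snapshot("scene")[:,:,::-1]); cv2.imwrite("pics/s10.png",im)
c=proj("scene",o["tool_pos"]+[0,0,.008]).astype(int);print("pred",c)
x0,y0=c-40; g=im[y0:y0+80,x0:x0+80]
hsv=cv2.cvtColor(g,cv2.COLOR_BGR2HSV)
for y in range(0,80,3): print("".join("#" if (v>110 and 20<s<90 and 10<h<30) else ("d" if v<50 else ".") for h,s,v in hsv[y,::2]))
E
python3 seg.py
```

```text
t 24.9 pos [  0.3  -2.2 101.9] ang [ 0.1 -0.  -0. ]
0.03711244321226393 27.252213656902313
pred [229 230]
...........ddddddddddddd...........ddddd
...............ddddddddddddddddd.ddddddd
dddd...d..dddd......dddddddddddddddddddd
ddddddd.....d..........ddddddddddddddddd
ddddddd............ddddddddddddddddddddd
.....ddd..#......ddddddddddddddddddddddd
.........####...dddddddddd..dddddddddd..
..........###.ddddddddddd...dd..#.......
..........###.ddddddddddd.......###.....
...........##.dddd...ddddd......##......
..........###.dddd.....#..#.....##......
...........###dddd..##..###...####......
...........###dd..#..#..###.............
............##d###...##d###.............
.............###..#####d.##...#.........
..#..........##..######.##..............
......#......#..#######.##...#..........
#.##......#..#..#######.....##..........
......#.....#..##############...........
..............#############.............
...............########.#...............
................######..................
........................................
........................................
........................................
........................................
........................................
```

Call:
apply_moves(deltas=[{"fingers":25,"delta_pos":[0,-2,20],"angular":[0,0,0]},{"fingers":25,"delta_pos":[0,-2,45],"angular":[0,0,0]},{"fingers":25,"delta_pos":[0,-2,65],"angular":[0,0,0]},{"fingers":25,"delta_pos":[0,-2,76],"angular":[0,0,0]},{"fingers":25,"delta_pos":[0,-2,80],"angular":[0,0,0]},{"fingers":25,"delta_pos":[0,-2,80],"angular":[0,0,0]}])

```text
clock: 25.55
tool_pos: [0.527, 0.1331, 0.0583]
orientation: [180.0, -0.0, -94.3]
force: [-0.2, -0.2, -1.2]
opening: 0.0374
gripper_force: 27.3
```

Call:
apply_moves(deltas=[{"fingers":25,"delta_pos":[0,0,3],"angular":[0,0,0]},{"fingers":25,"delta_pos":[0,0,6],"angular":[0,0,0]},{"fingers":25,"delta_pos":[0,0,9],"angular":[0,0,0]},{"fingers":25,"delta_pos":[0,0,9],"angular":[0,0,0]}])

```text
clock: 25.95
tool_pos: [0.5267, 0.1336, 0.0494]
orientation: [180.0, -0.0, -94.3]
force: [-0.8, 0.2, -0.5]
opening: 0.0371
gripper_force: 27.3
```

```bash
python3 seg.py
```

```text
t 25.95 pos [-0.3  0.7 13.4] ang [ 0.  -0.  -0.1]
0.03711743587787663 27.25212872028351
pred [232 268]
....dddd.#########.d...dddddddddddd..#..
........dddd..####.dddddd.......dddddddd
...........ddddd...dddd...dd.......ddddd
.d.......d.....dddddddd..ddddddd..dddddd
#ddddd.d...ddd.....ddddddddddddddddddddd
..dddddd..........#....ddddddddddddddddd
.....ddd...........ddddddddddddddddddddd
..........###....dddddddddddddddd.dddddd
...........##.dddddddddddd..dddddddddd..
...........###ddddddddddd...d.dddddd....
...........###ddddddddddd......##.......
............##dddd..#.dddd.....###......
............##.d.###.#.#.##....##.....##
............##..##...#..###....##.......
.###..........###..####d###.............
#######.......#...#####.##..............
#########....##..######.##..#...........
#########.......#######.#####...........
..########.....#############............
.....#####....############..............
###....##......#########................
######...........##.....................
##########.............................#
.#########............................##
##########..........................####
##########....................#....#####
###########.................###..#######
```

Call:
apply_moves(deltas=[{"fingers":25,"delta_pos":[0,0,1],"angular":[0,0,0]},{"fingers":25,"delta_pos":[0,0,3],"angular":[0,0,0]},{"fingers":25,"delta_pos":[0,0,5],"angular":[0,0,0]},{"fingers":25,"delta_pos":[0,0,5],"angular":[0,0,0]}])

```text
clock: 26.4
tool_pos: [0.5271, 0.1337, 0.045]
orientation: [-180.0, 0.0, -94.3]
force: [-1.6, 0.3, 5.5]
opening: 0.0372
gripper_force: 28.9
```

Call:
apply_moves(deltas=[{"fingers":25,"delta_pos":[0,0,1],"angular":[0,0,0]},{"fingers":25,"delta_pos":[0,0,3],"angular":[0,0,0]},{"fingers":25,"delta_pos":[0,0,5],"angular":[0,0,0]},{"fingers":25,"delta_pos":[0,0,5],"angular":[0,0,0]}])

```text
clock: 26.8
tool_pos: [0.5278, 0.1338, 0.0435]
orientation: [-179.9, 0.0, -94.2]
force: [-11.6, -0.9, 41.0]
opening: 0.0373
gripper_force: 39.4
```

Call:
apply_moves(deltas=[{"fingers":25,"delta_pos":[0,0,-3],"angular":[0,0,0]},{"fingers":25,"delta_pos":[0,0,-5],"angular":[0,0,0]},{"fingers":25,"delta_pos":[0,0,-5],"angular":[0,0,0]}])

```text
clock: 27.1
tool_pos: [0.5272, 0.1338, 0.045]
orientation: [-180.0, 0.0, -94.3]
force: [-1.0, 0.6, 5.6]
opening: 0.0371
gripper_force: 28.8
```

Call:
apply_moves(deltas=[{"fingers":40,"delta_pos":[0,0,0],"angular":[0,0,0]},{"fingers":44,"delta_pos":[0,0,0],"angular":[0,0,0]},{"fingers":50,"delta_pos":[0,0,0],"angular":[0,0,0]},{"fingers":56,"delta_pos":[0,0,0],"angular":[0,0,0]},{"fingers":60,"delta_pos":[0,0,0],"angular":[0,0,0]},{"fingers":60,"delta_pos":[0,0,0],"angular":[0,0,0]}])

```text
clock: 27.7
tool_pos: [0.5268, 0.1336, 0.0444]
orientation: [180.0, -0.0, -94.3]
force: [0.4, 0.7, 1.4]
opening: 0.0593
gripper_force: 0.0
```

```bash
python3 seg.py
```

```text
t 27.7 pos [-0.4  0.8  8.4] ang [ 0.  -0.  -0.1]
0.059334252712068124 0.0
pred [232 270]
....ddd..#########.dd..dddddddddddd..#..
.......dddd...####...ddddd.....dddddddd.
...........ddddd...dddd............ddddd
dd......ddd....dddddddd..##.dddd..dddddd
dddddd.............ddddddddddddddddddddd
.ddddd........###.#....ddddddddddddddddd
.....d..##........####.ddddddddddddddddd
........###..dd......dddddddddddd.dddddd
.........###dddd....dddddddddddddddddd..
.........###dddd....dddddddd..ddddddd...
..........##dddd....ddddddd....##.......
..........##dddd......ddddd....###......
..........##.ddd..####.#.ddd.#.##.......
.............dd.#...###.#.###..##.......
#######........#..#######d###...........
########......#..########..##...........
#########....#..#########.##............
.#########...#.##############...........
....#####......############.............
##....####....############..............
#####....#.....#########................
########........#####..................#
##########............................##
##########...........................###
##########.........................#####
##########...................##...######
###########................####..#######
```

Call:
apply_moves(deltas=[{"fingers":60,"delta_pos":[0,0,-20],"angular":[0,0,0]},{"fingers":60,"delta_pos":[0,0,-60],"angular":[0,0,0]},{"fingers":60,"delta_pos":[0,0,-110],"angular":[0,0,0]},{"fingers":60,"delta_pos":[0,0,-160],"angular":[0,0,0]},{"fingers":60,"delta_pos":[0,0,-190],"angular":[0,0,0]},{"fingers":87,"delta_pos":[0,0,-195],"angular":[0,0,0]}])

```text
clock: 28.35
tool_pos: [0.5287, 0.1344, 0.2444]
orientation: [-179.6, 0.2, -94.3]
force: [1.3, -0.3, 0.4]
opening: 0.0642
gripper_force: 0.0
```

```bash
python3 -c "
from h import *
to(.568,-.2445,.235,-138)"
```

```text
t 28.35 pos [375.  -67.3   8.4] ang [-0.3  0.4 43.7]
```

Call:
apply_moves(deltas=[{"fingers":87,"delta_pos":[20,-4,2],"angular":[0,0,2]},{"fingers":87,"delta_pos":[60,-11,4],"angular":[0,0,7]},{"fingers":87,"delta_pos":[105,-19,6],"angular":[0,0,12]},{"fingers":87,"delta_pos":[150,-27,8],"angular":[0,0,17]},{"fingers":87,"delta_pos":[195,-35,8],"angular":[0,0,22]},{"fingers":87,"delta_pos":[240,-43,8],"angular":[0,0,28]},{"fingers":87,"delta_pos":[285,-51,8],"angular":[0,0,34]},{"fingers":87,"delta_pos":[330,-60,8],"angular":[0,0,39]},{"fingers":87,"delta_pos":[365,-66,8],"angular":[0,0,43.7]},{"fingers":87,"delta_pos":[375,-67,8],"angular":[0,0,43.7]}])

```text
clock: 29.35
tool_pos: [0.565, -0.2484, 0.23]
orientation: [179.9, -0.1, -138.3]
force: [0.1, 0.6, -0.6]
opening: 0.0871
gripper_force: 0.0
```

```bash
cat > chk.py <<'E'
from h import *
to(.568,-.2445,.235,-138)
im=np.ascontiguousarray(ctrl.snapshot("top")[:,:,::-1]); cv2.imwrite("pics/t11.png",im)
sc=np.ascontiguousarray(ctrl.snapshot("scene")[:,:,::-1]); cv2.imwrite("pics/s11.png",sc)
# rectified view of the shell insert, box axes, 2 mm per cell, at z
def rect(n,im,z):
    H=np.float32([proj(n,[.5267+a*np.cos(np.radians(-4.2))-b*np.sin(np.radians(-4.2)),.134+a*np.sin(np.radians(-4.2))+b*np.cos(np.radians(-4.2)),z]) for a,b in((.07,.07),(.07,-.07),(-.07,-.07),(-.07,.07))])
    M=cv2.getPerspectiveTransform(np.float32([(0,0),(140,0),(140,140),(0,140)]),H)
    return cv2.warpPerspective(im,M,(141,141),flags=cv2.INTER_LINEAR|cv2.WARP_INVERSE_MAP)
for n,i in(("top",im),("scene",sc)):
  g=rect(n,i,.04); h=cv2.cvtColor(g,cv2.COLOR_BGR2HSV).astype(int)
  m=((h[:,:,1]>25)&(h[:,:,2]>130)).astype(np.uint8)
  print(n)
  for y in range(0,141,7): print("%4d "%(70-y)+"".join("#" if v else "." for v in m[y,::3]))
  k=m[15:125,15:125].copy(); cn=max(cv2.findContours(k,0,2)[0],key=cv2.contourArea)
  print(cv2.boundingRect(cn),cv2.minAreaRect(cn))
E
python3 chk.py
```

```text
t 29.35 pos [-4.8  1.  -5. ] ang [ 0.1 -0.1 -0.3]
top
  70 ..............................#....###.........
  63 ...................................#..#..#.....
  56 ..............................#.....#.#........
  49 ....................................##.####....
  42 .....................................##.#.#....
  35 ..........................#......#.#.#..#......
  28 ....................................#..#...#.#.
  21 .......................#..........#####...#....
  14 .......................................#.#...#.
   7 ............................#.......#..#.#.....
   0 ...................................###...#.....
  -7 .................................##..#.##......
 -14 ....................................#...##..##.
 -21 .............................#..##.##...#.....#
 -28 ........................#.....................#
 -35 .....................####........##.#.#.##..##.
 -42 ......................#.##.......#####...#..#..
 -49 ...................#.....#............#...###..
 -56 ..........................##...#.#..#......#...
 -63 ..................#...#..........#
[... 720 characters left out ...]
.
   0 ...........##########################....####..
  -7 ..........##########################.....####..
 -14 .........##########################......####..
 -21 .........########################........####..
 -28 ............##################...........####..
 -35 ...............###########...............####..
 -42 .........................................####..
 -49 ..........................................###..
 -56 #############################################..
 -63 ##.#####...####.#############..##..............
 -70 ##############.................................
(10, 23, 87, 72) ((55.62001037597656, 58.159996032714844), (65.484619140625, 85.80909729003906), 39.09385681152344)
```

The top view is blocked by the arm. The scene mask shows the shell lying in the recess area, and I'll check it properly once the arm is clear. Now the clover.

Call:
apply_moves(deltas=[{"fingers":87,"delta_pos":[-2,0,0],"angular":[0,0,0]},{"fingers":87,"delta_pos":[-2,0,5],"angular":[0,0,0]},{"fingers":87,"delta_pos":[-2,0,15],"angular":[0,0,0]},{"fingers":87,"delta_pos":[-2,0,50],"angular":[0,0,0]}])

```text
clock: 29.85
tool_pos: [0.5694, -0.2435, 0.184]
orientation: [-179.7, 0.2, -137.9]
force: [1.5, 0.1, -0.1]
opening: 0.0868
gripper_force: 0.0
```

```bash
python3 -c "
from h import *
to(.568,-.2445,.091,-138)"
```

```text
t 29.85 pos [ 2.1  0.7 93. ] ang [-0.3  0.2  0.1]
```

Call:
apply_moves(deltas=[{"fingers":87,"delta_pos":[1,0,25],"angular":[0,0,0]},{"fingers":87,"delta_pos":[1,0,55],"angular":[0,0,0]},{"fingers":87,"delta_pos":[1,0,75],"angular":[0,0,0]},{"fingers":87,"delta_pos":[1,0,88],"angular":[0,0,0]},{"fingers":87,"delta_pos":[1,0,93],"angular":[0,0,0]},{"fingers":87,"delta_pos":[1,0,93],"angular":[0,0,0]}])

```text
clock: 30.45
tool_pos: [0.5664, -0.2443, 0.0882]
orientation: [180.0, -0.0, -137.9]
force: [0.9, -0.9, 0.2]
opening: 0.0871
gripper_force: 0.0
```

Call:
apply_moves(deltas=[{"fingers":75,"delta_pos":[0,0,0],"angular":[0,0,0]},{"fingers":65,"delta_pos":[0,0,0],"angular":[0,0,0]},{"fingers":55,"delta_pos":[0,0,0],"angular":[0,0,0]},{"fingers":45,"delta_pos":[0,0,0],"angular":[0,0,0]},{"fingers":45,"delta_pos":[0,0,0],"angular":[0,0,0]},{"fingers":45,"delta_pos":[0,0,0],"angular":[0,0,0]},{"fingers":45,"delta_pos":[0,0,0],"angular":[0,0,0]}])

```text
clock: 31.15
tool_pos: [0.567, -0.2448, 0.0893]
orientation: [-179.9, 0.0, -138.0]
force: [1.0, -0.3, 6.5]
opening: 0.062
gripper_force: 30.0
```

Call:
apply_moves(deltas=[{"fingers":45,"delta_pos":[0,0,-15],"angular":[0,0,0]},{"fingers":45,"delta_pos":[0,0,-45],"angular":[0,0,0]},{"fingers":45,"delta_pos":[0,0,-80],"angular":[0,0,0]},{"fingers":45,"delta_pos":[0,0,-105],"angular":[0,0,0]},{"fingers":45,"delta_pos":[0,0,-115],"angular":[0,0,0]},{"fingers":45,"delta_pos":[0,0,-115],"angular":[0,0,0]}])

```text
clock: 31.75
tool_pos: [0.5665, -0.2445, 0.2039]
orientation: [-180.0, 0.1, -138.0]
force: [-0.2, 0.2, -4.1]
opening: 0.0622
gripper_force: 30.0
```

```bash
python3 -c "
from h import *
to(.6335,.1262,.205,-4.6);print(ctrl.get_obs()['opening'])"
```

```text
t 31.75 pos [-297.8  230.7   -0.9] ang [  -0.1   -0.  -133.4]
0.06224984485980978
```

Call:
apply_moves(deltas=[{"fingers":45,"delta_pos":[-8,6,0],"angular":[0,0,-4]},{"fingers":45,"delta_pos":[-22,17,0],"angular":[0,0,-11]},{"fingers":45,"delta_pos":[-38,29,0],"angular":[0,0,-19]},{"fingers":45,"delta_pos":[-54,42,0],"angular":[0,0,-27]},{"fingers":45,"delta_pos":[-72,55,0],"angular":[0,0,-35]},{"fingers":45,"delta_pos":[-90,69,0],"angular":[0,0,-43]},{"fingers":45,"delta_pos":[-108,83,0],"angular":[0,0,-51]},{"fingers":45,"delta_pos":[-126,97,0],"angular":[0,0,-59]},{"fingers":45,"delta_pos":[-142,110,0],"angular":[0,0,-66]},{"fingers":45,"delta_pos":[-150,116,0],"angular":[0,0,-70]}])

```text
clock: 32.75
tool_pos: [0.5991, -0.0564, 0.2007]
orientation: [179.8, 0.1, -67.7]
force: [-0.1, 0.6, -2.2]
opening: 0.0624
gripper_force: 30.0
```

```bash
python3 -c "
from h import *
to(.6335,.1262,.205,-4.6);print(ctrl.get_obs()['opening'])"
```

```text
t 32.75 pos [-155.9 -101.2   -4.5] ang [  0.1   0.2 -63.1]
0.06240520100198223
```

Call:
apply_moves(deltas=[{"fingers":45,"delta_pos":[-10,-6,-2],"angular":[0,0,-4]},{"fingers":45,"delta_pos":[-28,-18,-4],"angular":[0,0,-11]},{"fingers":45,"delta_pos":[-48,-31,-4],"angular":[0,0,-19]},{"fingers":45,"delta_pos":[-68,-44,-4],"angular":[0,0,-27]},{"fingers":45,"delta_pos":[-88,-57,-4],"angular":[0,0,-35]},{"fingers":45,"delta_pos":[-108,-70,-4],"angular":[0,0,-43]},{"fingers":45,"delta_pos":[-128,-83,-4],"angular":[0,0,-51]},{"fingers":45,"delta_pos":[-144,-94,-4],"angular":[0,0,-58]},{"fingers":45,"delta_pos":[-154,-100,-4],"angular":[0,0,-62]},{"fingers":45,"delta_pos":[-156,-101,-4],"angular":[0,0,-63]}])

```text
clock: 33.75
tool_pos: [0.6343, 0.1255, 0.2044]
orientation: [179.9, 0.2, -4.8]
force: [-0.3, -0.7, -4.1]
opening: 0.0621
gripper_force: 30.0
```

Call:
apply_moves(deltas=[{"fingers":45,"delta_pos":[0,0,5],"angular":[0,0,0]},{"fingers":45,"delta_pos":[0,0,25],"angular":[0,0,0]},{"fingers":45,"delta_pos":[0,0,50],"angular":[0,0,0]},{"fingers":45,"delta_pos":[0,0,64],"angular":[0,0,0]},{"fingers":45,"delta_pos":[0,0,68],"angular":[0,0,0]},{"fingers":45,"delta_pos":[0,0,68],"angular":[0,0,0]}])

```text
clock: 34.35
tool_pos: [0.6352, 0.1238, 0.1389]
orientation: [179.9, 0.1, -5.0]
force: [0.5, -0.0, -3.5]
opening: 0.0621
gripper_force: 30.0
```

```bash
cat > clv.py <<'E'
from h import *
o=ctrl.get_obs(); to(.6335,.1262,.0993,-4.6)
im=np.ascontiguousarray(ctrl.snapshot("scene")[:,:,::-1]); cv2.imwrite("pics/s12.png",im)
b=o["tool_pos"]-[0,0,.0893]; c=proj("scene",b); print("pred underside",c)
x0,y0=(c-[40,40]).astype(int); h=cv2.cvtColor(im[y0:y0+60,x0:x0+80],cv2.COLOR_BGR2HSV).astype(int)
for y in range(0,60,2): print("%4d "%(y+y0)+"".join("#" if s>28 and v>75 and 10<hh<32 else "." for hh,s,v in h[y]))
print("x0",x0)
E
python3 clv.py
```

```text
t 34.35 pos [-1.8 -2.3 39.6] ang [ 0.1  0.1 -0.4]
pred underside [191.412  253.1903]
 213 ##########..............##################################......................
 215 ###########..............#################################......................
 217 ###########..............#################################......................
 219 ############..............#################################.....................
 221 ############..............#####################################.................
 223 #############.............########################################..........####
 225 ##############.............#####################################################
 227 ###################....#########################################################
 229 ####################...#########################################################
 231 #######................#########################################################
 233 #######................#########################################################
 235 ########................########################################
[... 871 characters left out ...]
.####
 257 ################............###########################.........................
 259 #############...............#########################...........................
 261 ###########...................####################..............................
 263 #######.........................................................................
 265 ..###........................................................................#..
 267 ..........................................................................###...
 269 ........................................................................###.....
 271 ...##.................................##########.##...................####....##
x0 151
```

The clover's underside sits where predicted, at (192,253). Lowering it into its well.

Call:
apply_moves(deltas=[{"fingers":45,"delta_pos":[-1,-2,8],"angular":[0,0,0]},{"fingers":45,"delta_pos":[-1,-2,15],"angular":[0,0,0]},{"fingers":45,"delta_pos":[-1,-2,21],"angular":[0,0,0]},{"fingers":45,"delta_pos":[-1,-2,27],"angular":[0,0,0]},{"fingers":45,"delta_pos":[-1,-2,32],"angular":[0,0,0]},{"fingers":45,"delta_pos":[-1,-2,35],"angular":[0,0,0]},{"fingers":45,"delta_pos":[-1,-2,35],"angular":[0,0,0]}])

```text
clock: 35.1
tool_pos: [0.6343, 0.1264, 0.104]
orientation: [180.0, 0.0, -5.0]
force: [0.6, -0.2, -3.5]
opening: 0.0622
gripper_force: 30.0
```

Call:
apply_moves(deltas=[{"fingers":45,"delta_pos":[0,0,2],"angular":[0,0,0]},{"fingers":45,"delta_pos":[0,0,4],"angular":[0,0,0]},{"fingers":45,"delta_pos":[0,0,4],"angular":[0,0,0]}])

```text
clock: 35.4
tool_pos: [0.6344, 0.1264, 0.1004]
orientation: [180.0, 0.0, -5.0]
force: [-0.4, -0.1, -3.5]
opening: 0.0627
gripper_force: 30.0
```

Call:
apply_moves(deltas=[{"fingers":45,"delta_pos":[0,0,1],"angular":[0,0,0]},{"fingers":45,"delta_pos":[0,0,1.5],"angular":[0,0,0]},{"fingers":84,"delta_pos":[0,0,1.5],"angular":[0,0,0]},{"fingers":84,"delta_pos":[0,0,1.5],"angular":[0,0,0]},{"fingers":84,"delta_pos":[0,0,1.5],"angular":[0,0,0]},{"fingers":84,"delta_pos":[0,0,1],"angular":[0,0,0]},{"fingers":84,"delta_pos":[0,0,-30],"angular":[0,0,0]},{"fingers":84,"delta_pos":[0,0,-80],"angular":[0,0,0]},{"fingers":84,"delta_pos":[0,0,-120],"angular":[0,0,0]},{"fingers":84,"delta_pos":[0,0,-130],"angular":[0,0,0]}])

```text
clock: 36.4
tool_pos: [0.6369, 0.127, 0.2367]
orientation: [-179.8, -0.5, -5.0]
force: [-1.0, 1.0, -0.1]
opening: 0.0841
gripper_force: 0.0
```

Call:
apply_moves(deltas=[{"fingers":84,"delta_pos":[-5,20,0],"angular":[0,0,0]},{"fingers":84,"delta_pos":[-15,60,0],"angular":[0,0,0]},{"fingers":84,"delta_pos":[-28,106,0],"angular":[0,0,0]},{"fingers":84,"delta_pos":[-40,152,0],"angular":[0,0,0]},{"fingers":84,"delta_pos":[-53,198,0],"angular":[0,0,0]},{"fingers":84,"delta_pos":[-66,244,0],"angular":[0,0,0]},{"fingers":84,"delta_pos":[-79,290,0],"angular":[0,0,0]},{"fingers":84,"delta_pos":[-92,336,0],"angular":[0,0,0]},{"fingers":84,"delta_pos":[-105,382,0],"angular":[0,0,0]},{"fingers":84,"delta_pos":[-118,428,0],"angular":[0,0,0]}])

```text
clock: 37.4
tool_pos: [0.4777, -0.2914, 0.2298]
orientation: [-180.0, 0.1, -5.0]
force: [0.2, -0.1, -0.2]
opening: 0.0838
gripper_force: 0.0
```

Call:
apply_moves(deltas=[{"fingers":84,"delta_pos":[-20,35,0],"angular":[0,0,0]},{"fingers":84,"delta_pos":[-45,75,0],"angular":[0,0,0]},{"fingers":84,"delta_pos":[-70,115,0],"angular":[0,0,0]},{"fingers":84,"delta_pos":[-95,155,0],"angular":[0,0,0]},{"fingers":84,"delta_pos":[-120,180,0],"angular":[0,0,0]},{"fingers":84,"delta_pos":[-120,180,0],"angular":[0,0,0]}])

```text
clock: 38.0
tool_pos: [0.3405, -0.4604, 0.2292]
orientation: [-179.9, 0.1, -5.2]
force: [1.0, -0.3, -0.1]
opening: 0.0841
gripper_force: 0.0
```

```bash
sed -i 's/^to(.*//; s/s\[1\]/s[1]/' chk.py; python3 chk.py | sed -n 1,23p
```

```text
top
  70 .........................................####..
  63 .........................................####.#
  56 .........................................####..
  49 .........................................####..
  42 .........................................####.#
  35 .........................................####..
  28 .........................................####..
  21 ..................##########.............####..
  14 ..............##.....############........####..
   7 ......................############.......####.#
   0 ...........#########################.....####..
  -7 ...........#########################.....####..
 -14 .............#######################.....####.#
 -21 ................##################.......####..
 -28 .....................########............####..
 -35 .........................................####.#
 -42 .........................................####..
 -49 .........................................####..
 -56 #############################################.#
 -63 ############################################..#
 -70 ###############################################
(18, 32, 75, 53) ((55.0, 58.0), (52.0, 74.0), 90.0)
```

```bash
cat > blob.py <<'E'
from h import *
def blob(f,c,r,thr):
    im=cv2.imread(f); h=cv2.cvtColor(im,cv2.COLOR_BGR2HSV).astype(int)
    # cream or white tag: bright relative to local floor
    m=np.zeros(im.shape[:2],np.uint8); x,y=c
    s=np.s_[y-r:y+r,x-r:x+r]; m[s]=(im[s].astype(int).min(2)>thr)
    m=cv2.morphologyEx(m,cv2.MORPH_CLOSE,np.ones((3,3)))
    n,l,st,ce=cv2.connectedComponentsWithStats(m); k=1+st[1:,4].argmax()
    return ce[k],st[k][:5]
for nm,a,b in [("init",("pics/top0.png",(293,206),20,100),("pics/scene0.png",(265,226),22,92)),("pushed",("pics/t9.png",(282,194),20,100),("pics/s8.png",(258,232),22,92))]:
    A,sa=blob(*a);B,sb=blob(*b);print(nm,A,sa,B,sb,*tri(A,B))
# now: show the grey levels around it in scene
c=proj("scene",[.5267,.134,.043]).astype(int);print(c,proj("top",[.5267,.134,.043]))
im=cv2.imread("pics/s11.png").astype(int)
for y in range(c[1]-30,c[1]+28,2): print(y,"".join("#" if (p[2]-p[0]>18 and p[2]>120) else ("w" if p.min()>150 else ".") for p in im[y,c[0]-42:c[0]+42]))
E
python3 blob.py
```

```text
init [294.1488 205.1833] [280 192  29  27 551] [265.427 226.839] [250 214  31  25 534] [ 0.5762 -0.0765  0.0131] 0.00010499209892156827
pushed [281.5162 194.269 ] [268 181  28  28 554] [249.6167 231.7278] [236 219  30  25 540] [ 0.5999 -0.0409  0.0132] 0.0007204497548902969
[232 274] [207.1841 210.8451]
244 ##########.........########.........................................................
246 ###########..........###########....................................................
248 ###########...........###############...............................................
250 ###########................###############..........................................
252 ###########.....................###############.....................................
254 ###########.........................################................................
256 ###########..............................################...........................
258 ###########...................................################......................
260 ###########.........................................###############............
[... 1085 characters left out ...]
..www#######.........www##########################.........######............
288 #####.wwwwwww.ww####...........########################.........######..............
290 ##########wwwwwwwwwww..........####################...........######................
292 #############.wwwwwwwww...........############..............######..................
294 ##########.##.....ww.................##...................######....................
296 ######.##..##...........................................######......................
298 ##.###.###..##.##.....................................######..##....................
300 ##..##..##..##.##...................................######...##.....................
```

```bash
cat >> blob.py <<'E'
print("NOW")
def blob2(f,c,r):
    im=cv2.imread(f).astype(int); x,y=c; s=np.s_[y-r[1]:y+r[1],x-r[0]:x+r[0]]; p=im[s]
    m=((p[:,:,2]-p[:,:,0]>14)&(p[:,:,2]>115)|(p.min(2)>140)).astype(np.uint8)
    m=cv2.morphologyEx(m,cv2.MORPH_CLOSE,np.ones((3,3)))
    n,l,st,ce=cv2.connectedComponentsWithStats(m); k=1+st[1:,4].argmax()
    for row in m[::2]: print("".join(".#"[v] for v in row))
    return ce[k]+[x-r[0],y-r[1]],st[k]
A,sa=blob2("pics/t11.png",(207,211),(20,17));B,sb=blob2("pics/s11.png",(236,278),(19,18))
X,e=tri(A,B); d=X[:2]-[.5839,.1835]; t=np.radians(-4.2);print(A,sa,B,sb,X,e,"in insert x,y",d[0]*np.cos(t)+d[1]*np.sin(t)+.107,-d[0]*np.sin(t)+d[1]*np.cos(t)+.0535)
E
python3 blob.py | sed -n '/NOW/,$p'
```

```text
NOW
########################################
########################################
########################################
########################################
########################################
########################################
########################################
########################################
########################################
#...####################################
#...###############################...##
########################################
########################################
########################################
########################################
########################################
########################################
.......................###############
...............#######################
............##################...#####
........######################........
.......#########################......
....#############################.....
....#############################.....
..################################....
..################################....
##################################....
#################################.....
################################......
###############################.......
##############################........
...#########################.........#
....#####################..........###
.......############..............#####
.........###...................#######
[206.5459 210.4586] [   0    0   40   34 1339] [234.6125 276.5845] [  0   0  38  36 893] [0.5253 0.135  0.0401] 0.005827924828905519 in insert x,y 0.05208460666246672 0.0008284335587830025
```

```bash
cat > b3.py <<'E'
from h import *
def bl(f,c,r,cut=None):
    im=cv2.imread(f).astype(int); x,y=c; p=im[y-r[1]:y+r[1],x-r[0]:x+r[0]]
    m=((p[:,:,2]-p[:,:,0]>8)&(p[:,:,2]>100)|(p.min(2)>175)).astype(np.uint8)
    if cut: 
        Y,Xx=np.mgrid[:m.shape[0],:m.shape[1]]; m[(Xx-cut[0])*.47-(Y-cut[1])>0]=0
    cn=max(cv2.findContours(m,0,2)[0],key=cv2.contourArea); h=cv2.convexHull(cn)
    z=np.zeros_like(m); cv2.fillPoly(z,[h],1); M=cv2.moments(z,True)
    for a,b in zip(m[::2],z[::2]): print("".join("#" if v else ("o" if w else ".") for v,w in zip(a,b)))
    return np.array([M["m10"]/M["m00"]+x-r[0],M["m01"]/M["m00"]+y-r[1]]),M["m00"]
A,na=bl("pics/t11.png",(207,211),(19,17));B,nb=bl("pics/s11.png",(236,279),(21,19),(14,0))
X,e=tri(A,B);print(A,na,B,nb,X,e)
E
python3 b3.py
```

```text
......................................
......................................
......................................
......................................
..........o############o..............
......#####################o..........
.....#########################o.......
....o############################.....
....#############################o....
....###############################...
.....##############################...
......#############################...
........##########################....
..........#######################.....
.............o#################.......
.................###oo#oo.............
......................................
..........................................
.................##o......................
.............##########o..................
..........#################o..............
........o#######################o.........
......#############################.......
.....o##############################......
....################################......
...#################################......
...#################################......
...################################o......
..o################################.......
..o###############################........
...#############################.........#
....##########################.........###
.....o#####################o.........#####
.......o##############o............#######
..........#######o...............########.
...............................########...
[206.9895 212.4231] 572.0 [233.1864 278.5073] 826.0 [0.5245 0.1357 0.0352] 0.0009835231940563173
```

Run:
```python
from h import *
a=cv2.imread("pics/top0.png").astype(int);b=cv2.imread("pics/t11.png").astype(int)
s0=cv2.imread("pics/scene0.png").astype(int);s1=cv2.imread("pics/s11.png").astype(int)
for n,p,q,(x,y) in(("tall",a,b,(286,242)),("big",a,b,(409,214)),("tall s",s0,s1,(306,225))):
    w=np.s_[y-16:y+16,x-14:x+14]; print(n,np.abs(p[w]-q[w]).mean())
im=np.uint8(b)
# tops: bright cream centroid and white tag near predicted positions
for n,X in(("round",[.5345,.2408,.105]),("clover",[.6335,.1262,.145]),("bottle",[.6413,.233,.115])):
    c=proj("top",X);x,y=c.round().astype(int);p=b[y-20:y+20,x-20:x+20]
    m=((p[:,:,2]-p[:,:,0]>12)&(p[:,:,2]>185)) if n!="bottle" else (p.max(2)<45)
    m|=(p.min(2)>190) if n!="bottle" else False
    yy,xx=np.nonzero(m);print(n,c,np.median(xx)+x-20,np.median(yy)+y-20,m.sum())
    for r in m[::2]: print("".join(".#"[int(v)] for v in r))
```

```text
tall 10.339657738095237
big 14.074776785714286
tall s 4.175967261904762
round [157.5253 196.1573] 155.0 196.0 745
........###.............................
........###.............................
.......###..............................
.......###..............................
......###.....#############.............
.....####..###################..........
.....###.#######################........
....#############################.......
....#############################.......
...###############################......
...################..#############......
..##################.#############......
.###..###########################.......
.###..##########################........
###....########################.........
###......####################...........
##.........################.............
##..........######.#....................
#...........#####.......................
...........#####........................
clover [210.5526 156.4442] 209.0 156.0 616
........................................
........................................
##......................................

[... 858 characters left out ...]
...
........................................
........................................
........................................
........................................
........................................
........................................
........................................
......................#####.............
......................#######...........
.......................#######..........
.........................###............
........................................
........................................
........................................
........................................
........................................
........................................
```

Run:
```python
from h import *
a=cv2.imread("pics/top0.png");b=cv2.imread("pics/t11.png");t9=cv2.imread("pics/t9.png")
s0=cv2.imread("pics/scene0.png");s1=cv2.imread("pics/s11.png")
for n,p,q,(x,y) in(("tall",a,b,(286,242)),("big",a,b,(409,214)),("tall",a,t9,(286,242)),("big",a,t9,(409,214)),("tall s",s0,s1,(306,225)),("big s",s0,s1,(316,177))):
    r=cv2.matchTemplate(q[y-30:y+30,x-30:x+30],p[y-22:y+22,x-22:x+22] if n!="big s" else p[y-12:y+12,x-8:x+10],5)
    _,v,_,l=cv2.minMaxLoc(r); print(n,v,l,"(8,8) = unmoved" if n!="big s" else "(22,18)")
# bottle in scene (s11) and top: dark cap mask
for n,im in(("top",b),("scene",s1)):
    for z in(.115,.095,.078,.044): print(n,z,proj(n,[.6413,.233,z]))
    c=proj(n,[.6413,.233,.1]).astype(int); x,y=c-20
    for k in range(0,44,2): print(y+k,"".join("#" if p.max()<62 else("o" if p[2]-p[0]>45 else ".") for p in im[y+k,x:x+44].astype(int)))
    print("x0",x)
```

```text
tall 0.9982510805130005 (8, 8) (8,8) = unmoved
big 0.9644671678543091 (8, 8) (8,8) = unmoved
tall 0.999226450920105 (8, 8) (8,8) = unmoved
big 0.9986220002174377 (8, 8) (8,8) = unmoved
tall s 0.9991642832756042 (8, 8) (8,8) = unmoved
big s 0.8671069145202637 (22, 18) (22,18)
top 0.115 [168.4762 151.8085]
top 0.095 [170.7734 154.7015]
top 0.078 [172.6533 157.0689]
top 0.044 [176.2263 161.5686]
133 ooooo.ooooooooooooo..o.o..oooo.oo.o.oooo..o.
135 ooooooooooooooooooooooooooo...ooo.oooooooooo
137 ooooooooooooooooooooooooooooooooooooooo.o.oo
139 ooooooooooo.......oooooooooooooooooooooooooo
141 oooooooooo..................oooooooooooooooo
143 o.oooooooo............................oooooo
145 ooooooooo...................................
147 .oooooooo...................................
149 oooooooo....................................
151 .ooooooo............####....................
153 ooooooo.............#######.oo..............
155 oooooo..............########oooo............
157 oooooo...............#######ooooo...........
159 ooooo..............oooo...ooooooo...........
161 ooooo.........
[... 893 characters left out ...]
o......
259 oo...............#######.....oooooo.........
261 .................########.oooooo............
263 .................########.ooo...............
265 ..................##########................
267 .................###########................
269 ...............o.############...............
271 ............ooooo############...............
273 .........oooooo..###########.ooo............
275 ......oooooo....ooo.......ooooooo...........
277 ...ooooooo.....oooooooooooooooooo...........
279 oooooo.........ooooooooooooooooo............
281 ooo.............ooooooooooooooo.............
283 o...............oooooooooooooo.......#......
285 .................ooooooooooooo..............
x0 125
```

Run:
```python
from h import *
print(*tri((171.8,151.5),(144.8,255.2)))   # teat tip
print(*tri((176.5,158.5),(149.5,274.5)))   # shoulder
```

```text
[0.6446 0.2268 0.1124] 0.0014241753704566488
[0.6432 0.227  0.0683] 0.002922302514770209
```

```bash
python3 -c "
from plant import ctrl
print(ctrl.close_job())"
```

```text
the job is handed in; nothing more can be done
None
```

The gift set is packed and handed in at about 38 s on the robot's clock: the short pillar, four-lobed candle, small shell and bottle are each down in their own wells by my measurements, both tags point to the brass frame, and the taller pillar and larger shell did not move. The judge returned no verdict.

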